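# Unlock the case and set out the darning balls

### The arm

A 6-joint arm with a two-finger parallel gripper is mounted at the origin on the work surface. World frame = base frame: x ahead of the robot, y to its left, z up, the work surface at z = 0. Lengths are in m, angles in degrees, forces in N, time in s.
With the tool pointing down it reaches from about 0.375 to 0.9 m from the base axis. Payload 3.1 kg.
Tool frame: the origin (TCP) lies on the centre line of the jaws, within the pads' length; the fingertips stand 17 mm ahead of it and the grasp point (between the pads) lies 2 mm behind it; y points along the fingers, x is the direction in which the jaws open and shut, and the axes are right-handed (so a half turn about y gives the same grasp; the last joint's range is limited). The gripper opens to 87 mm and grips with 3 to 60 N. Pads are 19 mm wide; open, the fingers measure 117 mm over their backs; the gripper's body (75 mm by 190 mm) begins 51 mm behind the grasp point.
Start: joints at [64.544, 30.224, 82.088, -0, 67.689, -10.227], TCP at [0.164, 0.603, 0.24] pointing down, gripper open.
Joint ranges: [-176.69, 176.69], [-43.24, 126.21], [12.49, 139.97], [-82, 262], [0, 151.66], [-163.58, 163.58]. Speed limits (degrees/s): [159.86, 159.86, 180, 180, 180, 180].

### API

Orientations are given as a 3x3 rotation matrix whose columns are the frame's x, y, z axes.
In Python, from rig import read_state, capture, camera_info, hand_in, trace, tip_of gives the robot as it stands.
- The arm moves only by the tool jog_arm, never from a script. Its argument "steps" is a list of rows, each an object with "fingers": the opening in per cent of the stroke, from 0 (shut) to 100 (fully open); "delta_pos": the shift along the world's x, y, z in mm, a list of three; "turn": the turn about the world's z in degrees. A call has 1 to 20 rows; each row is the pose to reach, as a shift and turn from the pose commanded when the call began; what a row does not reach only later rows make up. A row lasts 1/12 s, in which the tool goes at most 41.7 mm and 7.16 degrees, less where a joint would pass 70% of its speed; a pose out of reach is approached as far as the arm can. A call with a gripper value outside its range is refused whole. The fingers move at their own pace and stop on an object; the grip force is fixed at half the most. Time passes only in rows, so rows that repeat a pose let the fingers close. It gives the time, the measured TCP pose, the force and the opening at its end, in the units of the state.
- read_state(): the state, without advancing time (a new reading comes with each control period).
- capture(name): name is "side" or "top" or "wrist"; returns the picture (400x640x3 uint8, red, green, blue); there is no depth.
- camera_info(name): a dict with "fov_y" (degrees; the focal length in pixels is half the picture's height over the tangent of half this angle, whatever the lens; pixels are square), "cx", "cy" (the principal point, pixels), "view" (4x4, takes a point from world to camera coordinates); the wrist camera has in their place "tool_from_camera" (4x4, takes a point from camera to tool coordinates, whose origin is the TCP and whose axes are the tool frame's). Camera axes: x right, y down, z forward; pixel columns grow to the right and rows downward; lengths in m; the calibration is good to about 2 mm. The wrist camera is an equidistant fisheye: a pixel r from the principal point sees the ray r / f radians off the axis. A picture is of the moment at which its call begins: read the wrist's pose just before it. camera_info takes no time and is no camera call.
- hand_in(): hands the job in, once; it reports no verdict.
Trained networks look in the newest picture that a camera, given by its name, has taken for a name from the list of things; names that differ only in an ending like _2 or _b are one class to them, and where a whole thing is asked for, a point or a joint stands for the part that bears it (a point fixed in the world has none). Each returns a list of dicts, best first, with "confidence" (0 to 1); they miss things now and then, are a little off and sometimes report something else, mostly with a low value. They report only what shows in the picture. A call takes as long as a camera call. They do not tell look-alikes from the thing itself.
- trace(target, camera): "mask" (400x640 bool, what is visible of it).
- tip_of(target, camera): "position" ([x, y, z] in m, in world coordinates, good to about 4 mm: a listed point, or the origin of a listed thing).
The state is a dict: "time_s": time; "joint_positions": joint angles; "qvel": joint speeds; "tau": joint torques, N m; "position": TCP position; "tcp_rot": TCP orientation; "force": force on the tool from outside, world axes, zero at the start; "moment": the same for the moment, N m; "opening": opening from 0.0 (shut) to 1.0 (fully open).
Only numpy, scipy, OpenCV 4.12 (cv2) and the standard library are available. Lean on these libraries where they do the work, as an engineer would, in place of code of your own. Each camera call takes 0.05 s, during which the arm holds its last target.

### The job

The clear sliding cover of the darning-ball case is locked by a red barbed wedge: work the wedge out of its keeper with small alternating side pulls, then slide the cover fully open; the wedge is to end up lying flat in the grey tray. Stand every darning ball from the case upright, handle up, in its own ring of the wooden rack, and when all are standing slide the cover fully shut again. Leave everything else on the bench where it is.

Things in the scene. Friction and masses are not known exactly. Their poses are not given: they have to be found in the camera images.
- case: Fixed case for darning balls. Origin on the bench under the middle of the row of balls; its y runs along the row, x away from the robot, z up. Clear box x -47..47, y -135..135 mm, 114 mm high (walls and floor 5 mm), with three ring seats in a row at y = 85, 0, -85 mm: bore 40, outside 56, top edge 19 mm above the bench; a ball's lowest point sits 10 mm above the bench.
- deck (a point): Middle of the flat deck in front of the clear box, 114 mm above the bench; the solid block under it spans case x -155..-42, y -135..135 mm. At its +y end, y 135..190 mm, x -141..-29, stands the wedge's keeper, a steel bridge with its top 171 mm above the bench.
- jaws (a point): Middle of the keeper's gate, 114 mm above the bench (case x -80, y 165 mm); axes as the case's. Two fixed jaws, 6 mm thick along y, leave a gap 36 mm wide in x (18 mm each side of this point). A sprung pad under the bridge presses on the wedge, so it drags with 5 to 15 N and cannot be lifted out, only drawn out along +y, 100 mm or more, until its tip is clear.
- wedge_grip (a point): Middle of the black grip fin of the red barbed wedge (0.16 kg, 178 mm long), 38 mm above the wedge's flat underside. Fin: 16 mm thick (x), 36 mm long (y), top 56 mm above the underside. Its y is the long axis, the tip towards -y. Driven in, its axes lie along the case's, the fin 58 to 62 mm in +y from the jaws. The handle block under the fin is 44 mm wide, 22 mm high, and ends 20 mm beyond this point.
- wedge_tip (a point): Thin end of the wedge, 5 mm above its underside, 158 mm from the fin's middle. The shank is 24 mm wide (12 mm each side of the middle line), so in the gate the wedge can shift 6 mm to either side. Shift it 5 mm away from a barb, draw it out 24 mm, shift it the other way for the next barb, and so on four times, then draw it clear.
- cover (a joint): Clear sliding cover of the case: 0 = shut over the balls, 0.1 m = slid fully open towards the case's -x (towards the robot), lying over the deck. It stays where it is left (about 1.5 N of friction); the wedge's tip blocks it until drawn out.
- cover_handle (a point): Middle of the cover's upright blue grip bar, 138 mm above the bench: 14 mm thick (case x), 70 mm long (case y), it stands 32 mm above the cover, top 154 mm above the bench. 28 mm towards -x of the row of balls when shut; moves with the cover.
- tray: Fixed grey tray for the wedge, open on top, 260 mm (its x) by 150 mm (its y), walls 28 mm high and 5 mm thick, floor 5 mm thick. Origin: centre of its underside on the bench.
- rack: Fixed wooden rack, 265 x 85 x 14 mm, with three brass rings in a row along its x. Origin: centre of its underside on the bench; z up.
- barb1 (a point): Outer face of barb 1 of 4, counted from the handle, on the wedge's +x side, 74 mm from the fin's middle towards the tip; barb 3 is like it, 48 mm nearer the tip. Each is 12 mm long and reaches 21 mm from the middle line: the jaws (half gap 18 mm) catch it unless the wedge is shifted more than 3 mm towards -x. At the start it is 3 to 7 mm short of the jaws.
- barb2 (a point): Outer face of barb 2 of 4, counted from the handle, on the wedge's -x side, 98 mm from the fin's middle towards the tip; barb 4 is like it, 48 mm nearer the tip. Each is 12 mm long and reaches 21 mm from the middle line: the jaws (half gap 18 mm) catch it unless the wedge is shifted more than 3 mm towards +x. Once a barb has passed, the next is 6 mm short of the jaws.
- rack_ring0 (a point): Centre of the top edge of a rack ring, 28 mm above the bench (rack x -85 mm). Ring seat: outside 56 mm, bore 40 mm, 14 mm high; a ball settles in it with its lowest point 9 mm below the ring's top edge.
- rack_ring1 (a point): Centre of the top edge of a rack ring, 28 mm above the bench (rack x 0 mm). Ring seat: outside 56 mm, bore 40 mm, 14 mm high; a ball settles in it with its lowest point 9 mm below the ring's top edge.
- rack_ring2 (a point): Centre of the top edge of a rack ring, 28 mm above the bench (rack x 85 mm). Ring seat: outside 56 mm, bore 40 mm, 14 mm high; a ball settles in it with its lowest point 9 mm below the ring's top edge.
- ball0_mid (a point): Half-way up a darning ball, 96 mm high in all: a dark brown round ball 54 mm in diameter with a pale wooden handle 18 mm in diameter rising from it. Own z points along the handle; the ball's lowest point is 48 mm below this point, the handle covers 5 to 48 mm above it. 0.11 kg, heavy at the bottom, so it rights itself when let go. Two or three balls are present, in any seats of the case.
- ball1_mid (a point): Half-way up a darning ball, 96 mm high in all: a green round ball 54 mm in diameter with a pale wooden handle 18 mm in diameter rising from it. Own z points along the handle; the ball's lowest point is 48 mm below this point, the handle covers 5 to 48 mm above it. 0.11 kg, heavy at the bottom, so it rights itself when let go. Two or three balls are present, in any seats of the case.
- ball2_mid (a point): Half-way up a darning ball, 96 mm high in all: a yellow round ball 54 mm in diameter with a pale wooden handle 18 mm in diameter rising from it. Own z points along the handle; the ball's lowest point is 48 mm below this point, the handle covers 5 to 48 mm above it. 0.11 kg, heavy at the bottom, so it rights itself when let go. Two or three balls are present, in any seats of the case.
- spool_blue: Bystander, not part of the job: blue thread spool.
- spool_green: Bystander, not part of the job: green thread spool.
- bobbin_box: Bystander, not part of the job: yellow box of bobbins.
- button_jar: Bystander, not part of the job: amber jar.
- oil_bottle: Bystander, not part of the job: white oil bottle.
- weight: Bystander, not part of the job: steel pattern weight.
- driver: Bystander, not part of the job: screwdriver.
There are look-alikes about, which are no part of the job. Of the things that look like the part that bears wedge_grip, the smaller one is meant.

How it is judged (in metres and radians):
On the way, in this order (a step that is already met when the one before it is completed fails the run):
1. the wedge is drawn right out of the keeper (y of wedge_grip in the frame of jaws above 0.158 m), for 0.1 s.
2. the cover is slid fully open (value of joint cover above 0.09 m), for 0.2 s.
3. every ball present stands upright in a rack ring ((horizontal distance between ball0_mid and rack_ring0 below 0.012 m or horizontal distance between ball0_mid and rack_ring1 below 0.012 m or horizontal distance between ball0_mid and rack_ring2 below 0.012 m) and z of ball0_mid in the frame of rack between 0.058 and 0.076 m and angle between each of ball0_mid, ball1_mid, ball2_mid's own z axis and vertical below 0.26 rad and (horizontal distance between ball1_mid and rack_ring0 below 0.012 m or horizontal distance between ball1_mid and rack_ring1 below 0.012 m or horizontal distance between ball1_mid and rack_ring2 below 0.012 m) and z of ball1_mid in the frame of rack between 0.058 and 0.076 m and (horizontal distance between ball2_mid and rack_ring0 below 0.012 m or horizontal distance between ball2_mid and rack_ring1 below 0.012 m or horizontal distance between ball2_mid and rack_ring2 below 0.012 m) and z of ball2_mid in the frame of rack between 0.058 and 0.076 m), for 0.3 s.
At the end, for the whole second after the job is handed in: Every ball present stands in a rack ring (within 12 mm of its centre, leaning less than 15 degrees), the cover is shut to within 8 mm, and the wedge lies flat on the floor of the tray (within 9 degrees, its grip fin over the tray floor); all at rest (all of step 3 and value of joint cover below 0.008 m and x of wedge_grip in the frame of tray between -0.12 and 0.12 m and y of wedge_grip in the frame of tray between -0.065 and 0.065 m and height (world z) of wedge_grip below 0.055 m and angle between wedge_grip's own z axis and vertical below 0.15 rad and linear speed of each of wedge, ball0, ball1, ball2 below 0.03 m/s); the robot touches nothing.
It fails at once if a bystander is shoved more than 60 mm (distance of any of spool_blue, spool_green, bobbin_box, button_jar, oil_bottle, weight, driver from where it was at the start of the episode above 0.06 m).
Of ball0, ball1, ball2 only 2 to 3 are there at a start; the rules pass over those that are not, and their reading is None.
At some moment in a run one of ball0, ball1, ball2 may be knocked a few centimetres aside while the robot is not near it.
Once in a run the grip may slacken for a moment while it holds something.
It also fails if it takes over 210 s, if anything falls off the work surface, if the arm or the gripper's body presses on something with over 40 N, if the wrist force passes 120 N, or if a joint passes its speed limit or range.

## Working session

There is one attempt and no reset: what is moved stays moved. The work goes in short steps, Python scripts to look and compute and a tool call to move; the robot and the scene stay as the last step left them, time stands still between calls to the robot, and variables do not carry over. Pictures are saved under pics/ and viewed, and the job is handed in when it is done.

Besides the shell and the picture viewer there is one more tool, called after "Emit:" in YAML: its name, and indented under it one key for each argument. jog_arm: Moves the arm, as the interface text tells. Its arguments: {"type":"object","properties":{"steps":{"type":"array","items":{"type":"object","properties":{"fingers":{"type":"number"},"delta_pos":{"type":"array","items":{"type":"number"}},"turn":{"type":"number"}}}}},"required":["steps"]}

```bash
ls; mkdir -p pics; python3 - <<'E'
from rig import *
import cv2,numpy as np
s=read_state();print({k:np.round(v,3).tolist() for k,v in s.items()})
for n in ("side","top","wrist"):
    im=capture(n);cv2.imwrite(f"pics/{n}0.png",im[:,:,::-1])
    print(n,{k:np.round(v,3).tolist() for k,v in camera_info(n).items()})
E
```

```text
pics
{'time_s': 0.0, 'joint_positions': [64.545, 30.277, 82.154, 0.001, 67.69, -10.228], 'qvel': [-0.09, -0.055, 0.047, -0.101, -0.012, 0.058], 'tau': [-0.0, -44.004, -17.659, 0.063, 0.059, -0.0], 'position': [0.164, 0.602, 0.239], 'tcp_rot': [[0.263, -0.001, -0.965], [0.965, -0.002, 0.263], [-0.002, -1.0, 0.0]], 'force': [0.393, -1.117, 0.186], 'moment': [-0.022, -0.016, 0.014], 'opening': 1.003}
side {'fov_y': 46.666, 'cx': 321.01, 'cy': 195.555, 'view': [[0.931, -0.365, -0.006, -0.465], [-0.2, -0.496, -0.845, 0.151], [0.305, 0.788, -0.534, 1.273], [0.0, 0.0, 0.0, 1.0]]}
top {'fov_y': 49.786, 'cx': 318.289, 'cy': 196.929, 'view': [[0.026, -1.0, 0.014, -0.073], [-0.996, -0.027, -0.085, 0.494], [0.085, -0.012, -0.996, 1.27], [0.0, 0.0, 0.0, 1.0]]}
wrist {'fov_y': 65.706, 'cx': 315.98, 'cy': 196.345, 'tool_from_camera': [[1.0, 0.0, -0.001, -0.001], [0.001, -0.246, 0.969, -0.145], [-0.0, -0.969, -0.246, 0.067], [0.0, 0.0, 0.0, 1.0]]}
```

View pics/side0.png

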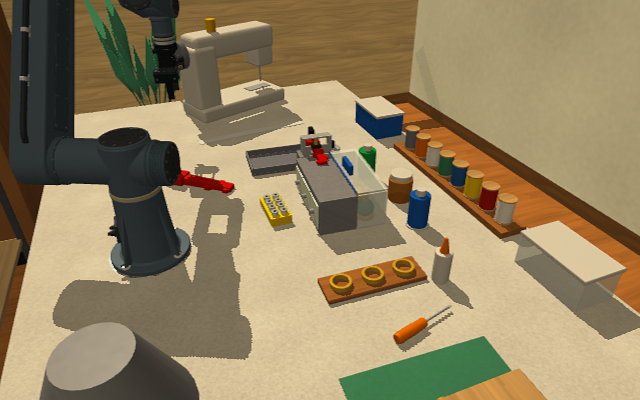

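View pics/top0.png

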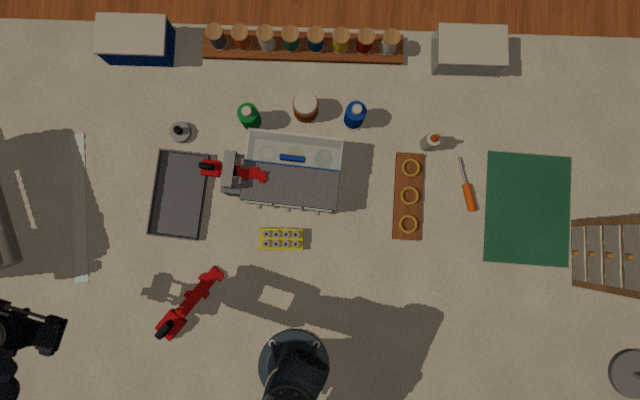

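```bash
python3 - <<'E'
from rig import *
import numpy as np
for n in ("top","side"):
    for t in "case deck jaws wedge_grip wedge_tip cover_handle tray rack barb1 barb2 rack_ring0 rack_ring1 rack_ring2 ball0_mid ball1_mid ball2_mid".split():
        print(n,t,[(round(d["confidence"],2),np.round(d["position"],3).tolist()) for d in tip_of(t,n)][:3])
print(read_state()["time_s"])
E
```

```text
top case [(0.7, [0.678, 0.365, 0.002]), (0.64, [0.621, 0.012, -0.0]), (0.21, [0.551, 0.185, 0.112])]
top deck [(0.69, [0.574, 0.167, 0.118]), (0.64, [0.523, 0.026, 0.113])]
top jaws [(0.9, [0.551, 0.186, 0.116])]
top wedge_grip [(0.9, [0.106, 0.366, 0.055]), (0.69, [0.562, 0.248, 0.152])]
top wedge_tip [(0.71, [0.546, 0.088, 0.119]), (0.64, [0.27, 0.235, 0.007])]
top cover_handle [(0.75, [0.588, 0.015, 0.134])]
top tray [(0.64, [0.492, 0.356, 0.001])]
top rack [(0.68, [0.508, -0.33, -0.003])]
top barb1 [(0.91, [0.201, 0.327, 0.007]), (0.64, [0.575, 0.167, 0.118]), (0.64, [0.53, 0.147, 0.125])]
top barb2 [(0.91, [0.201, 0.327, 0.007]), (0.64, [0.575, 0.167, 0.118]), (0.64, [0.53, 0.147, 0.125])]
top rack_ring0 [(0.91, [0.42, -0.334, 0.03]), (0.82, [0.594, -0.334, 0.026]), (0.78, [0.511, -0.334, 0.028])]
top rack_ring1 [(0.91, [0.42, -0.334, 0.03]), (0.82, [0.594, -0.334, 0.026]), (0.78, [0.511, -0.334, 0.028])]
top rack_ring2 [(0.91, [0.42, -0.334, 0.03]), (0.82, [0.594, -0.334, 0.026]), (0.78, [0.511, -0.334, 0.028])]
top ball0_mid []
top ball1_mid []
top ball2_mid []
side case [(0.6
[... 358 characters left out ...]
.19, [0.426, -0.33, 0.028])]
side rack [(0.76, [0.507, -0.337, -0.001])]
side barb1 [(0.94, [0.192, 0.259, 0.013]), (0.82, [0.574, 0.169, 0.122]), (0.81, [0.531, 0.152, 0.12])]
side barb2 [(0.94, [0.192, 0.259, 0.013]), (0.82, [0.574, 0.169, 0.122]), (0.81, [0.531, 0.152, 0.12])]
side rack_ring0 [(0.91, [0.594, -0.333, 0.03]), (0.78, [0.424, -0.329, 0.03]), (0.65, [0.506, -0.334, 0.029])]
side rack_ring1 [(0.91, [0.594, -0.333, 0.03]), (0.78, [0.424, -0.329, 0.03]), (0.65, [0.506, -0.334, 0.029])]
side rack_ring2 [(0.91, [0.594, -0.333, 0.03]), (0.78, [0.424, -0.329, 0.03]), (0.65, [0.506, -0.334, 0.029])]
side ball0_mid []
side ball1_mid []
side ball2_mid [(0.62, [0.531, 0.15, 0.121])]
1.75
```

```bash
cat > h.py <<'E'
from rig import *
import cv2,numpy as np
def P(n,p):
    c=camera_info(n);f=200/np.tan(np.radians(c["fov_y"]/2));q=np.array(c["view"])@np.r_[p,1]
    return np.array([c["cx"]+f*q[0]/q[2],c["cy"]+f*q[1]/q[2]])
def U(n,uv,z):
    c=camera_info(n);f=200/np.tan(np.radians(c["fov_y"]/2));V=np.array(c["view"])
    d=V[:3,:3].T@np.array([(uv[0]-c["cx"])/f,(uv[1]-c["cy"])/f,1]);o=-V[:3,:3].T@V[:3,3]
    return o+d*(z-o[2])/d[2]
def crop(n,name,x0,x1,y0,y1,k,marks=(),im=None):
    im=capture(n) if im is None else im
    a=cv2.resize(im[y0:y1,x0:x1,::-1],None,fx=k,fy=k,interpolation=cv2.INTER_CUBIC)
    for m in marks:
        u=(P(n,m)-[x0,y0]+.5)*k
        cv2.circle(a,tuple(int(v) for v in u),3,(255,0,255),1)
    cv2.imwrite(f"pics/{name}.png",a)
def C(o,yaw,p):
    c,s=np.cos(np.radians(yaw)),np.sin(np.radians(yaw));p=np.array(p,float)/1000
    return np.array([o[0]+c*p[0]-s*p[1],o[1]+s*p[0]+c*p[1],p[2]])
E
python3 - <<'E'
from h import *
o=(0.619,0.012);yaw=-5.3
m=[C(o,yaw,p) for p in [(47,135,114),(47,-135,114),(-155,135,114),(-155,-135,114),(-80,165,171),(0,85,10),(0,0,10),(0,-85,10),(-28,0,154),(-28,35,154),(-28,-35,154)]]
m+=[C((.493,.357),-8,p) for p in [(130,75,28),(130,-75,28),(-130,75,28),(-130,-75,28)]]
crop("top","t1",140,350,110,250,3.8,m)
crop("side","s1",240,400,110,240,4.8,m)
E
```

```text
(no output)
```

View pics/t1.png

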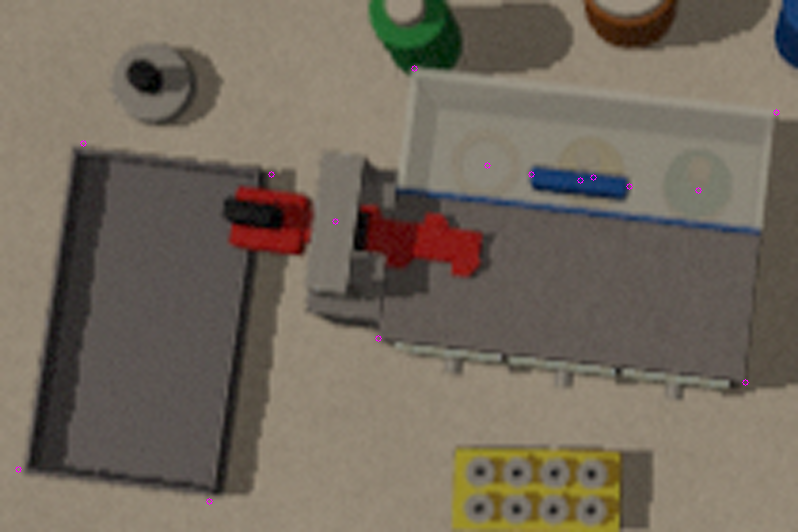

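View pics/s1.png

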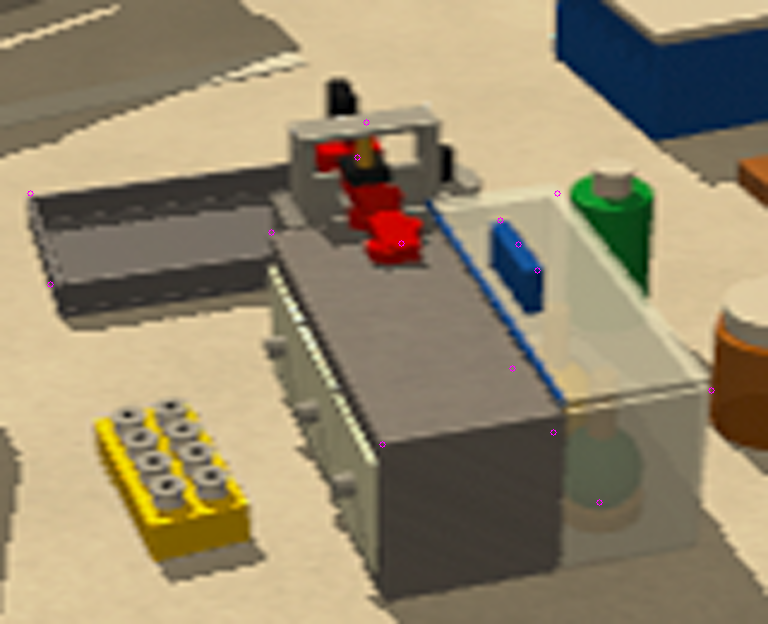

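The wedge that is meant is the small one in the keeper, at top (225,168). The larger look-alike lies loose on the bench at top (190,305). The crop shows the small one's tip through the bridge gate, lying across the deck. A green ball is in seat -85 and a yellow one in the middle seat, and the +85 seat looks empty.

Emit:
jog_arm:
  steps:
    - {"delta_pos":[396,-358,10],"turn":-80,"fingers":100}
    - {"delta_pos":[396,-358,10],"turn":-80,"fingers":100}
    - {"delta_pos":[396,-358,10],"turn":-80,"fingers":100}
    - {"delta_pos":[396,-358,10],"turn":-80,"fingers":100}
    - {"delta_pos":[396,-358,10],"turn":-80,"fingers":100}
    - {"delta_pos":[396,-358,10],"turn":-80,"fingers":100}
    - {"delta_pos":[396,-358,10],"turn":-80,"fingers":100}
    - {"delta_pos":[396,-358,10],"turn":-80,"fingers":100}
    - {"delta_pos":[396,-358,10],"turn":-80,"fingers":100}
    - {"delta_pos":[396,-358,10],"turn":-80,"fingers":100}
    - {"delta_pos":[396,-358,10],"turn":-80,"fingers":100}
    - {"delta_pos":[396,-358,10],"turn":-80,"fingers":100}
    - {"delta_pos":[396,-358,10],"turn":-80,"fingers":100}
    - {"delta_pos":[396,-358,10],"turn":-80,"fingers":100}
    - {"delta_pos":[396,-358,10],"turn":-80,"fingers":100}
    - {"delta_pos":[396,-358,10],"turn":-80,"fingers":100}
    - {"delta_pos":[396,-358,10],"turn":-80,"fingers":100}
    - {"delta_pos":[396,-358,10],"turn":-80,"fingers":100}

```text
time_s: 3.35
position: [0.5588, 0.2462, 0.2496]
tcp_rot: [[0.996, -0.001, 0.089], [-0.089, 0.0, 0.996], [-0.001, -1.0, -0.0]]
force: [-0.6, -0.3, 0.3]
opening: 0.996
```

```bash
cat >> h.py <<'E'
def S():
    s=read_state();R=np.array(s["tcp_rot"])
    print("t",round(s["time_s"],2),"pos",np.round(s["position"],4),"yaw",round(np.degrees(np.arctan2(R[1,0],R[0,0])),2),"F",np.round(s["force"],1),"op",round(s["opening"],3),"M",np.round(s["moment"],2))
    return s
def T(names,cams):
    for n in cams:
        im=capture(n)
        for t in names: print(n,t,[(round(d["confidence"],2),np.round(d["position"],4).tolist()) for d in tip_of(t,n)][:3])
E
python3 - <<'E'
from h import *
S();crop("wrist","w1",0,640,0,400,1.2);S()
T(["wedge_grip","jaws","wedge_tip"],["wrist"])
E
```

```text
t 3.35 pos [0.5588 0.2462 0.2496] yaw -5.12 F [-0.6 -0.3  0.3] op 0.996 M [-0.1   0.05  0.01]
t 3.4 pos [0.559  0.2462 0.2496] yaw -5.11 F [ 0.  -0.3 -0.4] op 1.002 M [-0.06  0.02  0.01]
wrist wedge_grip [(0.95, [0.1049, 0.366, 0.054])]
wrist jaws [(0.73, [0.5519, 0.1877, 0.1149])]
wrist wedge_tip [(0.59, [0.2743, 0.2334, 0.0069])]
```

View pics/w1.png

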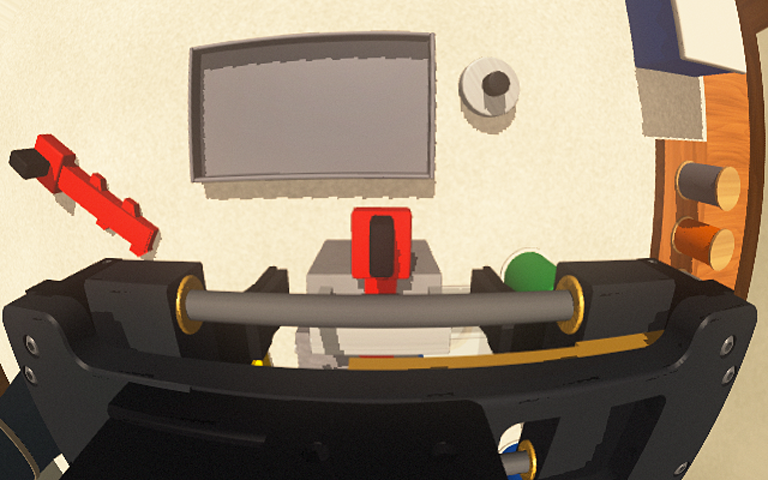

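```bash
cat >> h.py <<'E'
def UW(uv,z,s=None):
    s=s or read_state();c=camera_info("wrist");f=200/np.tan(np.radians(c["fov_y"]/2));M=np.array(c["tool_from_camera"])
    d=np.array([uv[0]-c["cx"],uv[1]-c["cy"]]);r=np.hypot(*d);a=r/f;d=d/max(r,1e-9)
    ray=np.r_[np.sin(a)*d,np.cos(a)];R=np.array(s["tcp_rot"])
    w=R@(M[:3,:3]@ray);o=np.array(s["position"])+R@M[:3,3]
    return o+w*(z-o[2])/w[2]
E
python3 - <<'E'
from h import *
s=read_state()
crop("wrist","w2",260,400,160,260,5.5)
for uv in [(310,181),(328,181),(318,206),(310,230)]: print(uv,UW(uv,.170,s))
E
```

```text
(310, 181) [0.55707028 0.26640177 0.17      ]
(328, 181) [0.57035574 0.26520571 0.17      ]
(318, 206) [0.56126754 0.24667888 0.17      ]
(310, 230) [0.5533916  0.22795187 0.17      ]
```

View pics/w2.png

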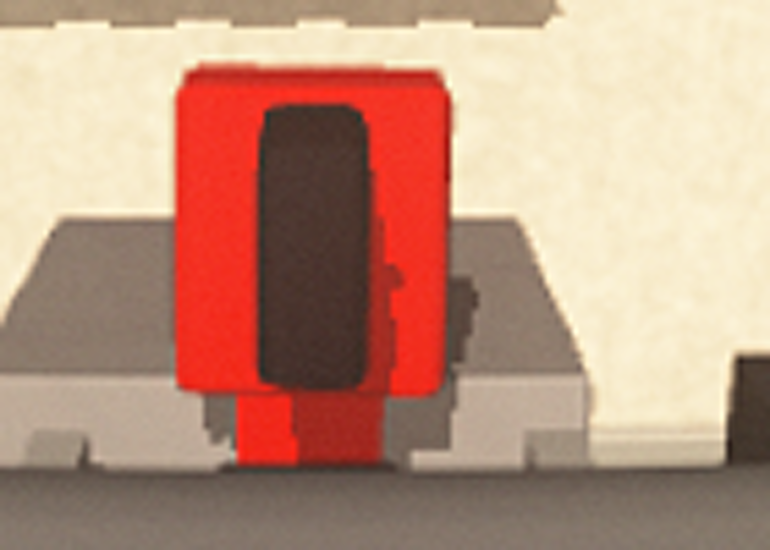

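Emit:
jog_arm:
  steps:
    - {"delta_pos":[1,0,-40],"turn":0,"fingers":100}
    - {"delta_pos":[1,0,-70],"turn":0,"fingers":100}
    - {"delta_pos":[1,0,-93],"turn":0,"fingers":100}
    - {"delta_pos":[1,0,-93],"turn":0,"fingers":100}
    - {"delta_pos":[1,0,-93],"turn":0,"fingers":100}
    - {"delta_pos":[1,0,-93],"turn":0,"fingers":0}
    - {"delta_pos":[1,0,-93],"turn":0,"fingers":0}
    - {"delta_pos":[1,0,-93],"turn":0,"fingers":0}
    - {"delta_pos":[1,0,-93],"turn":0,"fingers":0}
    - {"delta_pos":[1,0,-93],"turn":0,"fingers":0}
    - {"delta_pos":[1,0,-93],"turn":0,"fingers":0}
    - {"delta_pos":[1,0,-93],"turn":0,"fingers":0}
    - {"delta_pos":[1,0,-93],"turn":0,"fingers":0}
    - {"delta_pos":[1,0,-93],"turn":0,"fingers":0}
    - {"delta_pos":[1,0,-93],"turn":0,"fingers":0}

```text
time_s: 4.9
position: [0.5611, 0.245, 0.1565]
tcp_rot: [[0.996, -0.0, 0.091], [-0.091, -0.0, 0.996], [-0.0, -1.0, -0.0]]
force: [0.7, 0.4, 0.0]
opening: 0.327
```

```bash
python3 - <<'E'
from h import *
S()
crop("wrist","w3",220,420,140,280,4)
E
```

```text
t 4.9 pos [0.5611 0.245  0.1565] yaw -5.23 F [0.7 0.4 0. ] op 0.327 M [-0.09  0.06  0.02]
```

View pics/w3.png

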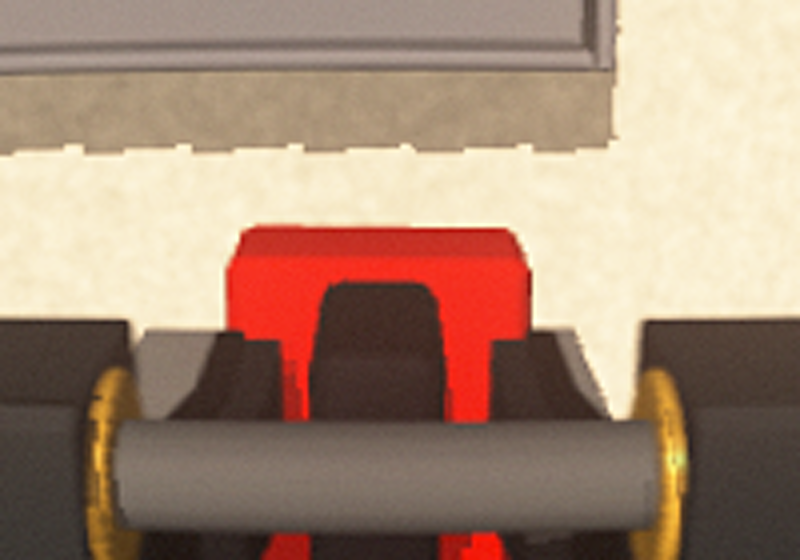

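Emit:
jog_arm:
  steps:
    - {"delta_pos":[0,0,0],"fingers":0}
    - {"delta_pos":[0,0,0],"fingers":0}
    - {"delta_pos":[0,0,0],"fingers":0}
    - {"delta_pos":[0,0,0],"fingers":0}
    - {"delta_pos":[0,0,0],"fingers":0}
    - {"delta_pos":[0,0,0],"fingers":0}
    - {"delta_pos":[0,0,0],"fingers":0}
    - {"delta_pos":[0,0,0],"fingers":0}

```text
$.steps[0]: bad value
```

Emit:
jog_arm:
  steps:
    - {"delta_pos":[-1.5,0.1,0],"fingers":0}
    - {"delta_pos":[-3,0.3,0],"fingers":0}
    - {"delta_pos":[-4.5,0.4,0],"fingers":0}
    - {"delta_pos":[-5,0.5,0],"fingers":0}
    - {"delta_pos":[-5,0.5,0],"fingers":0}
    - {"delta_pos":[-5,0.5,0],"fingers":0}

```text
$.steps[0]: bad value
```

Emit:
jog_arm:
  steps:
    - {"delta_pos":[0,0,0],"turn":0,"fingers":0}
    - {"delta_pos":[0,0,0],"turn":0,"fingers":0}
    - {"delta_pos":[0,0,0],"turn":0,"fingers":0}
    - {"delta_pos":[0,0,0],"turn":0,"fingers":0}
    - {"delta_pos":[0,0,0],"turn":0,"fingers":0}
    - {"delta_pos":[0,0,0],"turn":0,"fingers":0}
    - {"delta_pos":[0,0,0],"turn":0,"fingers":0}
    - {"delta_pos":[0,0,0],"turn":0,"fingers":0}

```text
time_s: 5.62
position: [0.5605, 0.2451, 0.1564]
tcp_rot: [[0.996, -0.001, 0.091], [-0.091, 0.0, 0.996], [-0.001, -1.0, -0.0]]
force: [-3.6, 0.6, 1.1]
opening: 0.181
```

Emit:
jog_arm:
  steps:
    - {"delta_pos":[-1.5,0.1,0],"turn":0,"fingers":0}
    - {"delta_pos":[-3,0.3,0],"turn":0,"fingers":0}
    - {"delta_pos":[-4.5,0.4,0],"turn":0,"fingers":0}
    - {"delta_pos":[-5,0.5,0],"turn":0,"fingers":0}
    - {"delta_pos":[-5,0.5,0],"turn":0,"fingers":0}
    - {"delta_pos":[-5,0.5,0],"turn":0,"fingers":0}

```text
time_s: 6.12
position: [0.5574, 0.2455, 0.1566]
tcp_rot: [[0.996, 0.003, 0.091], [-0.091, 0.0, 0.996], [0.003, -1.0, 0.0]]
force: [4.6, -0.8, -5.3]
opening: 0.18
```

Emit:
jog_arm:
  steps:
    - {"delta_pos":[-1,0.1,0],"turn":0,"fingers":0}
    - {"delta_pos":[-2,0.2,0],"turn":0,"fingers":0}
    - {"delta_pos":[-2,0.2,0],"turn":0,"fingers":0}

```text
time_s: 6.37
position: [0.5542, 0.2457, 0.1565]
tcp_rot: [[0.996, 0.0, 0.091], [-0.091, -0.0, 0.996], [0.0, -1.0, -0.0]]
force: [5.2, -1.0, -4.6]
opening: 0.182
```

```bash
python3 - <<'E'
from h import *
S()
crop("top","t2",190,290,140,200,7)
T(["wedge_tip","barb1","wedge_grip","jaws"],["top","side"])
E
```

```text
t 6.37 pos [0.5542 0.2457 0.1565] yaw -5.22 F [ 5.2 -1.  -4.6] op 0.182 M [-0.04 -0.78  0.28]
top wedge_tip [(0.92, [0.2716, 0.2352, 0.0083]), (0.88, [0.54, 0.0894, 0.1173])]
top barb1 [(0.77, [0.5685, 0.1674, 0.1183]), (0.75, [0.2035, 0.3286, 0.0115]), (0.73, [0.1888, 0.264, 0.0109])]
top wedge_grip [(0.73, [0.5518, 0.2462, 0.1516]), (0.67, [0.7382, -0.1604, 0.0013]), (0.58, [0.1054, 0.3642, 0.0498])]
top jaws [(0.92, [0.5543, 0.1813, 0.1137])]
side wedge_tip [(0.72, [0.5403, 0.0863, 0.1192]), (0.72, [0.271, 0.2355, 0.0045])]
side barb1 [(0.8, [0.5253, 0.1521, 0.121]), (0.67, [0.2017, 0.3264, 0.0117]), (0.62, [0.5711, 0.1717, 0.119])]
side wedge_grip [(0.8, [0.5525, 0.2489, 0.1523]), (0.57, [0.1023, 0.3628, 0.0526])]
side jaws [(0.8, [0.5514, 0.185, 0.1109]), (0.66, [0.369, 0.0473, -0.0004])]
```

View pics/t2.png

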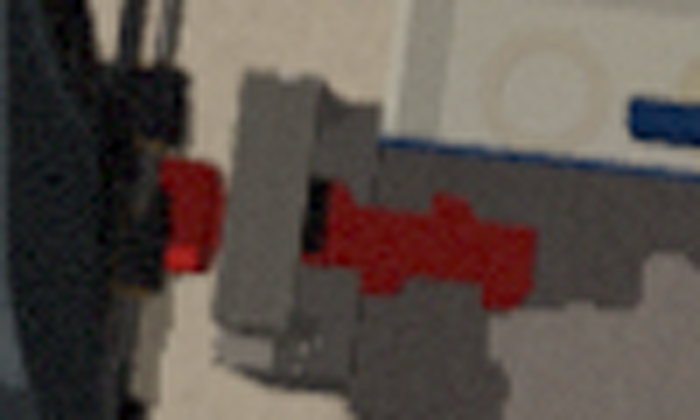

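Emit:
jog_arm:
  steps:
    - {"delta_pos":[0.5,3,0],"turn":0,"fingers":0}
    - {"delta_pos":[0.8,6,0],"turn":0,"fingers":0}
    - {"delta_pos":[1,9,0],"turn":0,"fingers":0}
    - {"delta_pos":[1.2,12,0],"turn":0,"fingers":0}
    - {"delta_pos":[1.2,12,0],"turn":0,"fingers":0}
    - {"delta_pos":[1.2,12,0],"turn":0,"fingers":0}

```text
time_s: 7.42
position: [0.5542, 0.2561, 0.1563]
tcp_rot: [[0.996, -0.003, 0.09], [-0.09, -0.004, 0.996], [-0.003, -1.0, -0.004]]
force: [3.0, -5.4, -4.9]
opening: 0.185
```

Emit:
jog_arm:
  steps:
    - {"delta_pos":[0.3,4,0],"turn":0,"fingers":0}
    - {"delta_pos":[0.6,8,0],"turn":0,"fingers":0}
    - {"delta_pos":[0.9,11,0],"turn":0,"fingers":0}
    - {"delta_pos":[1.3,14,0],"turn":0,"fingers":0}
    - {"delta_pos":[1.3,14,0],"turn":0,"fingers":0}
    - {"delta_pos":[1.3,14,0],"turn":0,"fingers":0}

```text
time_s: 7.92
position: [0.5553, 0.2701, 0.1563]
tcp_rot: [[0.996, -0.003, 0.09], [-0.09, -0.004, 0.996], [-0.003, -1.0, -0.004]]
force: [4.1, -4.6, -3.2]
opening: 0.184
```

Emit:
jog_arm:
  steps:
    - {"delta_pos":[0,1,0],"turn":0,"fingers":0}
    - {"delta_pos":[3,0.7,0],"turn":0,"fingers":0}
    - {"delta_pos":[6,0.4,0],"turn":0,"fingers":0}
    - {"delta_pos":[9,0.1,0],"turn":0,"fingers":0}
    - {"delta_pos":[12,-0.1,0],"turn":0,"fingers":0}
    - {"delta_pos":[12,-0.1,0],"turn":0,"fingers":0}
    - {"delta_pos":[12,-0.1,0],"turn":0,"fingers":0}

```text
time_s: 8.5
position: [0.5623, 0.2715, 0.1558]
tcp_rot: [[0.995, -0.015, 0.094], [-0.094, -0.001, 0.996], [-0.015, -1.0, -0.003]]
force: [-7.1, -0.1, 2.7]
opening: 0.184
```

```bash
python3 - <<'E'
from h import *
S()
crop("top","t3",190,290,140,200,7)
T(["wedge_tip","wedge_grip"],["side"])
E
```

```text
t 8.5 pos [0.5623 0.2715 0.1558] yaw -5.41 F [-7.1 -0.1  2.7] op 0.184 M [-0.49  1.34 -0.45]
side wedge_tip [(0.95, [0.2694, 0.2336, 0.0046]), (0.47, [0.5424, 0.1118, 0.1194])]
side wedge_grip [(0.74, [0.5581, 0.2732, 0.1515]), (0.71, [0.1018, 0.3655, 0.0522])]
```

View pics/t3.png

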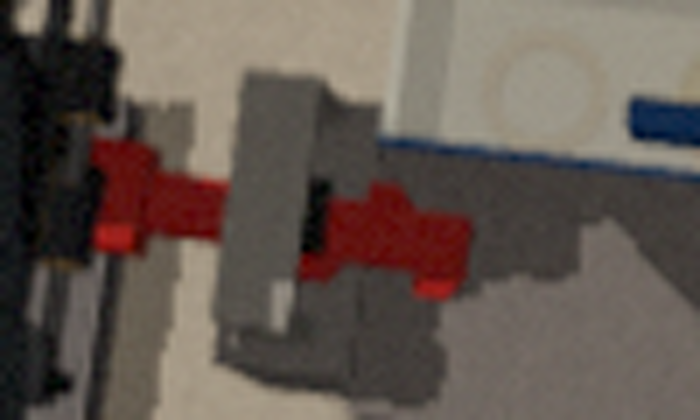

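Emit:
jog_arm:
  steps:
    - {"delta_pos":[0,0,0],"turn":0,"fingers":0}
    - {"delta_pos":[0,0,0],"turn":0,"fingers":0}
    - {"delta_pos":[0,0,0],"turn":0,"fingers":0}
    - {"delta_pos":[0,0,0],"turn":0,"fingers":0}

```text
time_s: 9.03
position: [0.5623, 0.2714, 0.1558]
tcp_rot: [[0.995, -0.015, 0.094], [-0.094, -0.001, 0.996], [-0.015, -1.0, -0.003]]
force: [-7.3, -1.1, 1.5]
opening: 0.18
```

Emit:
jog_arm:
  steps:
    - {"delta_pos":[1,1,0],"turn":0,"fingers":0}
    - {"delta_pos":[2,1,0],"turn":0,"fingers":0}
    - {"delta_pos":[3,1,0],"turn":0,"fingers":0}
    - {"delta_pos":[3,1,0],"turn":0,"fingers":0}
    - {"delta_pos":[3,1,0],"turn":0,"fingers":0}

```text
time_s: 9.45
position: [0.565, 0.2723, 0.1557]
tcp_rot: [[0.995, -0.016, 0.094], [-0.094, -0.002, 0.996], [-0.015, -1.0, -0.003]]
force: [-7.4, 0.3, 3.1]
opening: 0.182
```

Emit:
jog_arm:
  steps:
    - {"delta_pos":[1,0,0],"turn":0,"fingers":0}
    - {"delta_pos":[2,0,0],"turn":0,"fingers":0}
    - {"delta_pos":[3,-0.3,0],"turn":0,"fingers":0}
    - {"delta_pos":[3,-0.3,0],"turn":0,"fingers":0}
    - {"delta_pos":[3,-0.3,0],"turn":0,"fingers":0}

```text
time_s: 9.87
position: [0.5671, 0.2724, 0.1557]
tcp_rot: [[0.995, -0.018, 0.095], [-0.095, -0.001, 0.996], [-0.017, -1.0, -0.003]]
force: [-9.1, -0.2, 3.1]
opening: 0.182
```

```bash
python3 - <<'E'
from h import *
S()
crop("top","t4",190,290,140,200,7)
T(["wedge_tip","wedge_grip"],["side","top"])
E
```

```text
t 9.87 pos [0.5671 0.2724 0.1557] yaw -5.43 F [-9.1 -0.2  3.1] op 0.182 M [-0.41  1.69 -0.6 ]
side wedge_tip [(0.88, [0.2717, 0.237, 0.0052]), (0.77, [0.5451, 0.1154, 0.1207]), (0.56, [0.6842, 0.3644, -0.0009])]
side wedge_grip [(0.69, [0.5614, 0.2735, 0.1513]), (0.63, [0.1036, 0.3649, 0.0507])]
top wedge_tip [(0.92, [0.5475, 0.1143, 0.1205]), (0.88, [0.2744, 0.2368, 0.0097]), (0.42, [0.4887, 0.3638, -0.0013])]
top wedge_grip [(0.96, [0.1092, 0.3626, 0.0522]), (0.78, [0.568, 0.2741, 0.1517])]
```

View pics/t4.png

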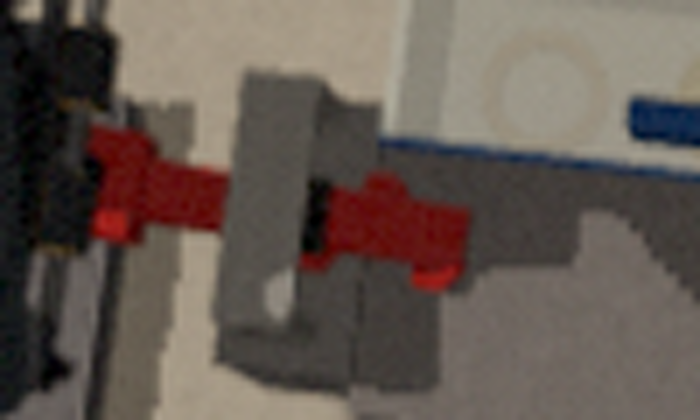

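Emit:
jog_arm:
  steps:
    - {"delta_pos":[1,0,0],"turn":1,"fingers":0}
    - {"delta_pos":[2,0,0],"turn":2,"fingers":0}
    - {"delta_pos":[2.5,0,0],"turn":2,"fingers":0}
    - {"delta_pos":[2.5,0,0],"turn":2,"fingers":0}

```text
time_s: 10.55
position: [0.5694, 0.2727, 0.1557]
tcp_rot: [[0.998, -0.018, 0.06], [-0.06, -0.0, 0.998], [-0.018, -1.0, -0.002]]
force: [-8.9, 0.1, 4.2]
opening: 0.186
```

```bash
python3 - <<'E'
from h import *
S()
crop("top","t5",190,290,140,200,7)
crop("side","s5",270,350,120,180,7)
T(["wedge_tip","wedge_grip"],["side","top"])
E
```

```text
t 10.55 pos [0.5694 0.2727 0.1557] yaw -3.45 F [-8.9  0.1  4.2] op 0.186 M [-0.31  1.83 -0.69]
side wedge_tip [(0.98, [0.2708, 0.2357, 0.005]), (0.63, [0.552, 0.1137, 0.1229])]
side wedge_grip [(0.9, [0.1053, 0.3629, 0.0521]), (0.53, [0.5206, 0.0249, 0.1124]), (0.5, [0.5659, 0.2731, 0.1513])]
top wedge_tip [(0.92, [0.5517, 0.1157, 0.1177]), (0.68, [0.271, 0.2361, 0.0078])]
top wedge_grip [(0.78, [0.5694, 0.275, 0.1506]), (0.68, [0.1103, 0.3632, 0.0511])]
```

View pics/t5.png

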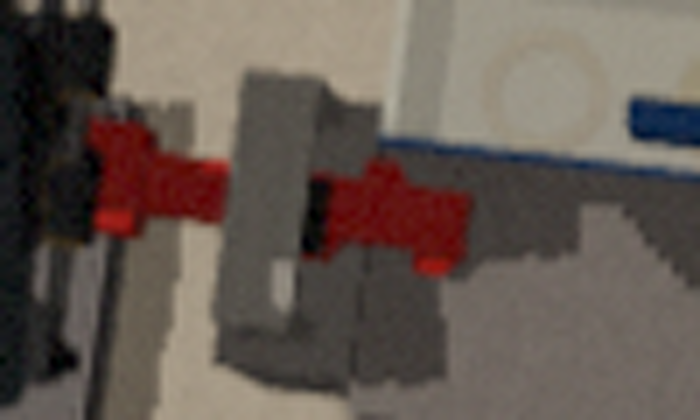

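View pics/s5.png

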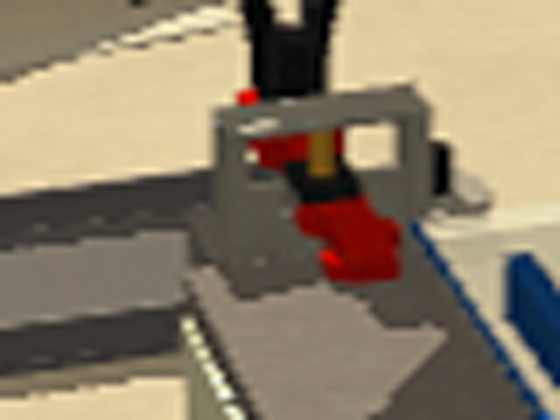

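Emit:
jog_arm:
  steps:
    - {"delta_pos":[0.3,3,0],"turn":0,"fingers":0}
    - {"delta_pos":[0.6,6,0],"turn":0,"fingers":0}
    - {"delta_pos":[0.9,9,0],"turn":0,"fingers":0}
    - {"delta_pos":[1.1,12,0],"turn":0,"fingers":0}
    - {"delta_pos":[1.1,12,0],"turn":0,"fingers":0}

```text
time_s: 11.37
position: [0.5707, 0.2817, 0.1548]
tcp_rot: [[0.998, -0.019, 0.059], [-0.059, -0.007, 0.998], [-0.018, -1.0, -0.008]]
force: [-8.6, -7.0, 1.2]
opening: 0.188
```

Emit:
jog_arm:
  steps:
    - {"delta_pos":[0.3,4,0],"turn":0,"fingers":0}
    - {"delta_pos":[0.6,8,0],"turn":0,"fingers":0}
    - {"delta_pos":[0.9,11,0],"turn":0,"fingers":0}
    - {"delta_pos":[1.2,14,0],"turn":0,"fingers":0}
    - {"delta_pos":[1.2,14,0],"turn":0,"fingers":0}

```text
time_s: 11.78
position: [0.5724, 0.296, 0.1547]
tcp_rot: [[0.998, -0.018, 0.059], [-0.059, -0.006, 0.998], [-0.017, -1.0, -0.007]]
force: [-6.0, -6.2, 0.7]
opening: 0.186
```

Emit:
jog_arm:
  steps:
    - {"delta_pos":[-3,0.3,0],"turn":-1,"fingers":0}
    - {"delta_pos":[-6,0.6,0],"turn":-2,"fingers":0}
    - {"delta_pos":[-9,0.9,0],"turn":-3,"fingers":0}
    - {"delta_pos":[-12,1.2,0],"turn":-4,"fingers":0}
    - {"delta_pos":[-15,1.5,0],"turn":-4,"fingers":0}
    - {"delta_pos":[-15,1.5,0],"turn":-4,"fingers":0}
    - {"delta_pos":[-15,1.5,0],"turn":-4,"fingers":0}

```text
time_s: 12.37
position: [0.5662, 0.2976, 0.1567]
tcp_rot: [[0.992, 0.003, 0.123], [-0.123, -0.004, 0.992], [0.004, -1.0, -0.004]]
force: [5.6, -7.2, -4.7]
opening: 0.185
```

```bash
python3 - <<'E'
from h import *
S()
crop("top","t6",190,290,140,200,7)
T(["wedge_tip","wedge_grip"],["side","top"])
E
```

```text
t 12.37 pos [0.5662 0.2976 0.1567] yaw -7.08 F [ 5.6 -7.2 -4.7] op 0.185 M [-1.3  -1.06  0.61]
side wedge_tip [(0.61, [0.5536, 0.1379, 0.1205]), (0.56, [0.2733, 0.2368, 0.0025])]
side wedge_grip [(0.87, [0.1026, 0.3659, 0.0524]), (0.5, [0.5642, 0.2986, 0.1524]), (0.46, [0.6197, 0.0165, 0.0005])]
top wedge_tip [(0.91, [0.5527, 0.1389, 0.1187]), (0.8, [0.2722, 0.2365, 0.008])]
top wedge_grip [(0.8, [0.5677, 0.297, 0.1505]), (0.78, [0.106, 0.3622, 0.053])]
```

View pics/t6.png

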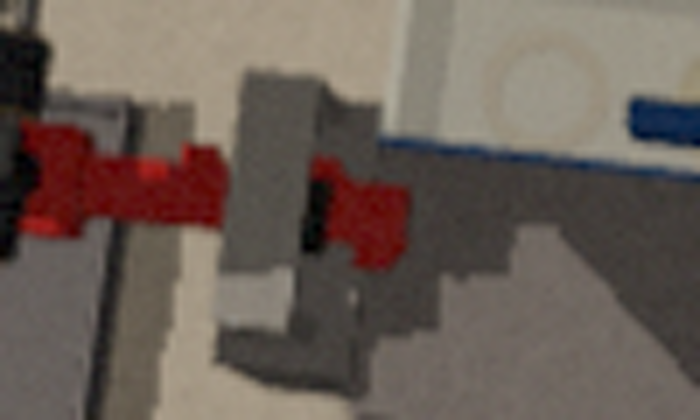

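Emit:
jog_arm:
  steps:
    - {"delta_pos":[-2,0,0],"turn":0,"fingers":0}
    - {"delta_pos":[-4,0,0],"turn":0,"fingers":0}
    - {"delta_pos":[-6,0,0],"turn":0,"fingers":0}
    - {"delta_pos":[-6,0,0],"turn":0,"fingers":0}
    - {"delta_pos":[-6,0,0],"turn":0,"fingers":0}

```text
time_s: 13.13
position: [0.5588, 0.2994, 0.1566]
tcp_rot: [[0.992, 0.0, 0.126], [-0.126, -0.001, 0.992], [0.0, -1.0, -0.001]]
force: [3.0, -2.2, -3.6]
opening: 0.189
```

```bash
python3 - <<'E'
from h import *
S()
crop("top","t7",190,290,140,200,7)
T(["wedge_tip","wedge_grip"],["side","top"])
E
```

```text
t 13.13 pos [0.5588 0.2994 0.1566] yaw -7.21 F [ 3.  -2.2 -3.6] op 0.189 M [-0.44 -0.57  0.4 ]
side wedge_tip [(0.9, [0.2718, 0.2361, 0.0046]), (0.7, [0.5449, 0.1386, 0.1205])]
side wedge_grip [(0.71, [0.5925, 0.0129, 0.1408]), (0.68, [0.5552, 0.2976, 0.153]), (0.66, [0.1045, 0.3644, 0.0534])]
top wedge_tip [(0.89, [0.272, 0.2371, 0.0077]), (0.58, [0.5434, 0.1377, 0.1161])]
top wedge_grip [(0.63, [0.5574, 0.3031, 0.1538])]
```

View pics/t7.png

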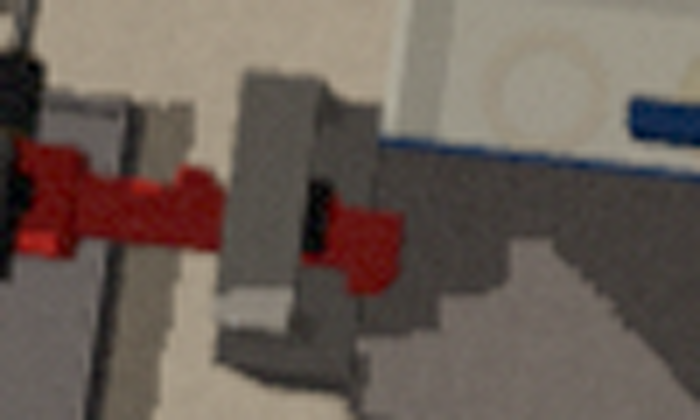

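Emit:
jog_arm:
  steps:
    - {"delta_pos":[0.3,3,0],"turn":0,"fingers":0}
    - {"delta_pos":[0.6,6,0],"turn":0,"fingers":0}
    - {"delta_pos":[0.9,9,0],"turn":0,"fingers":0}
    - {"delta_pos":[0.9,10,0],"turn":0,"fingers":0}
    - {"delta_pos":[0.9,10,0],"turn":0,"fingers":0}

```text
time_s: 13.9
position: [0.5588, 0.3091, 0.1563]
tcp_rot: [[0.992, -0.001, 0.125], [-0.125, -0.002, 0.992], [-0.001, -1.0, -0.002]]
force: [2.6, -3.7, -3.3]
opening: 0.182
```

Emit:
jog_arm:
  steps:
    - {"delta_pos":[0.3,3,0],"turn":0,"fingers":0}
    - {"delta_pos":[0.6,6,0],"turn":0,"fingers":0}
    - {"delta_pos":[0.9,9,0],"turn":0,"fingers":0}
    - {"delta_pos":[1,11,0],"turn":0,"fingers":0}
    - {"delta_pos":[1,11,0],"turn":0,"fingers":0}

```text
time_s: 14.32
position: [0.5597, 0.3203, 0.1563]
tcp_rot: [[0.992, -0.002, 0.125], [-0.125, -0.002, 0.992], [-0.001, -1.0, -0.002]]
force: [2.2, -5.0, -2.6]
opening: 0.187
```

```bash
python3 - <<'E'
from h import *
S()
crop("top","t8",190,290,140,200,7)
T(["wedge_tip","wedge_grip"],["side","top"])
E
```

```text
t 14.32 pos [0.5597 0.3203 0.1563] yaw -7.17 F [ 2.2 -5.  -2.6] op 0.187 M [-0.68 -0.41  0.39]
side wedge_tip [(0.76, [0.2712, 0.2357, 0.0055]), (0.6, [0.5471, 0.1616, 0.1187])]
side wedge_grip [(0.94, [0.1019, 0.3666, 0.0522]), (0.68, [0.5588, 0.3215, 0.1531])]
top wedge_tip [(0.81, [0.2736, 0.2366, 0.0093]), (0.75, [0.5443, 0.1625, 0.1215]), (0.33, [0.5728, 0.2417, 0.119])]
top wedge_grip [(0.97, [0.56, 0.3224, 0.1519]), (0.84, [0.1041, 0.3647, 0.0527])]
```

View pics/t8.png

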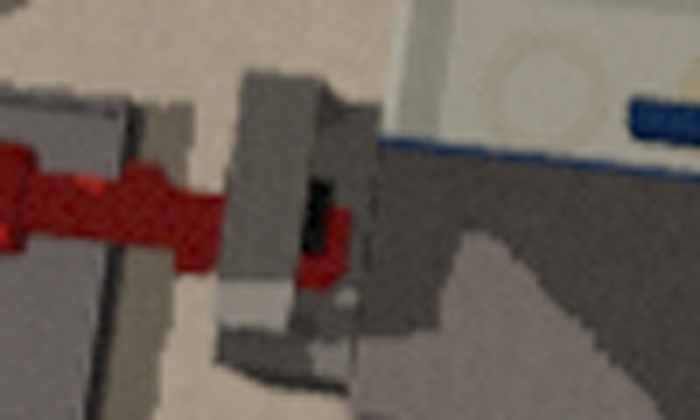

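Emit:
jog_arm:
  steps:
    - {"delta_pos":[3,-0.3,0],"turn":1,"fingers":0}
    - {"delta_pos":[6,-0.6,0],"turn":2,"fingers":0}
    - {"delta_pos":[9,-0.9,0],"turn":3,"fingers":0}
    - {"delta_pos":[12,-1,0],"turn":4,"fingers":0}
    - {"delta_pos":[15,-1,0],"turn":4,"fingers":0}
    - {"delta_pos":[18,-1,0],"turn":4,"fingers":0}
    - {"delta_pos":[18,-1,0],"turn":4,"fingers":0}
    - {"delta_pos":[18,-1,0],"turn":4,"fingers":0}

```text
time_s: 15.33
position: [0.5745, 0.3208, 0.1558]
tcp_rot: [[0.998, -0.009, 0.059], [-0.059, 0.002, 0.998], [-0.009, -1.0, 0.001]]
force: [-5.1, 0.9, 0.2]
opening: 0.188
```

```bash
python3 - <<'E'
from h import *
S()
crop("top","t9",190,290,140,200,7)
T(["wedge_tip","wedge_grip"],["side","top"])
E
```

```text
t 15.33 pos [0.5745 0.3208 0.1558] yaw -3.41 F [-5.1  0.9  0.2] op 0.188 M [-0.25  1.11 -0.72]
side wedge_tip [(0.98, [0.2727, 0.2327, 0.0072]), (0.65, [0.5573, 0.156, 0.1178])]
side wedge_grip [(0.87, [0.1024, 0.361, 0.0529]), (0.67, [0.5709, 0.3202, 0.1512]), (0.6, [0.5532, 0.1859, 0.1138])]
top wedge_tip [(0.67, [0.5572, 0.1621, 0.1216]), (0.62, [0.2721, 0.2354, 0.0083]), (0.42, [0.6824, 0.3671, 0.0004])]
top wedge_grip [(0.94, [0.5721, 0.3227, 0.1501]), (0.67, [0.1026, 0.3637, 0.0517]), (0.6, [0.4898, 0.3646, 0.002])]
```

View pics/t9.png

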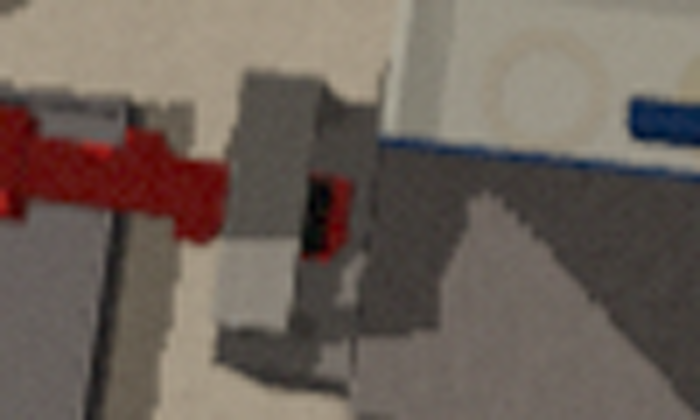

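Emit:
jog_arm:
  steps:
    - {"delta_pos":[0.3,3,0],"turn":0,"fingers":0}
    - {"delta_pos":[0.6,6,0],"turn":0,"fingers":0}
    - {"delta_pos":[0.9,9,0],"turn":0,"fingers":0}
    - {"delta_pos":[1.1,12,0],"turn":0,"fingers":0}
    - {"delta_pos":[1.1,12,0],"turn":0,"fingers":0}

```text
time_s: 16.1
position: [0.5752, 0.3307, 0.155]
tcp_rot: [[0.998, -0.011, 0.058], [-0.058, -0.003, 0.998], [-0.011, -1.0, -0.004]]
force: [-4.7, -4.3, -0.3]
opening: 0.183
```

Emit:
jog_arm:
  steps:
    - {"delta_pos":[0.3,4,0],"turn":0,"fingers":0}
    - {"delta_pos":[0.6,8,0],"turn":0,"fingers":0}
    - {"delta_pos":[0.9,11,0],"turn":0,"fingers":0}
    - {"delta_pos":[1.2,14,0],"turn":0,"fingers":0}
    - {"delta_pos":[1.2,14,0],"turn":0,"fingers":0}

```text
time_s: 16.52
position: [0.5767, 0.3451, 0.1551]
tcp_rot: [[0.998, -0.01, 0.059], [-0.059, -0.002, 0.998], [-0.01, -1.0, -0.003]]
force: [-4.4, -3.9, -0.5]
opening: 0.184
```

```bash
python3 - <<'E'
from h import *
S()
crop("top","t10",150,290,140,200,5.5)
crop("wrist","w10",0,640,0,400,1.2)
T(["wedge_tip","wedge_grip"],["side","top"])
E
```

```text
t 16.52 pos [0.5767 0.3451 0.1551] yaw -3.36 F [-4.4 -3.9 -0.5] op 0.184 M [-0.85  0.93 -0.69]
side wedge_tip [(0.74, [0.2698, 0.2351, 0.0064]), (0.52, [0.5573, 0.1837, 0.119])]
side wedge_grip [(0.67, [0.1037, 0.3644, 0.0522]), (0.49, [0.5752, 0.3444, 0.1532]), (0.2, [0.4925, 0.3569, -0.0032])]
top wedge_tip [(0.76, [0.5588, 0.1859, 0.1187]), (0.64, [0.2727, 0.2365, 0.0086])]
top wedge_grip [(0.79, [0.5773, 0.3484, 0.1512]), (0.74, [0.1068, 0.3668, 0.0528])]
```

View pics/t10.png

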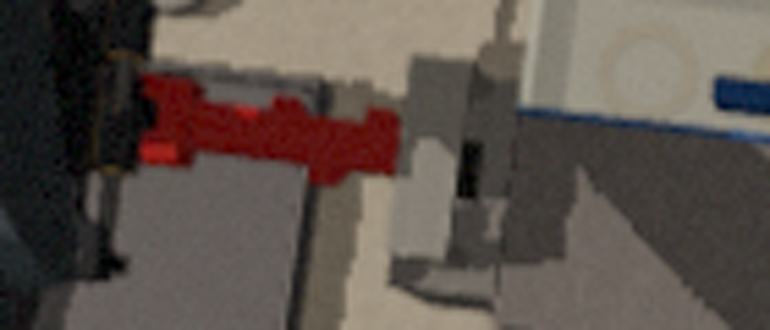

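View pics/w10.png

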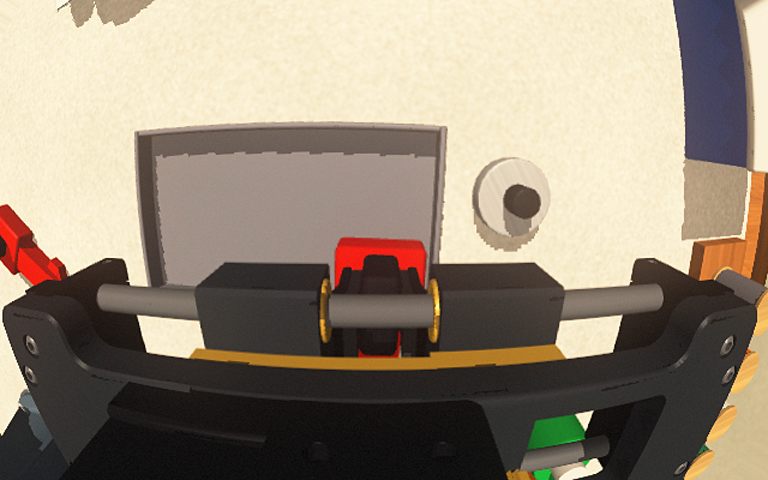

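Emit:
jog_arm:
  steps:
    - {"delta_pos":[0,4,0],"turn":0,"fingers":0}
    - {"delta_pos":[0.5,10,0],"turn":0,"fingers":0}
    - {"delta_pos":[1,16,0],"turn":0,"fingers":0}
    - {"delta_pos":[2,24,0],"turn":0,"fingers":0}
    - {"delta_pos":[3,34,0],"turn":0,"fingers":0}
    - {"delta_pos":[4,45,0],"turn":0,"fingers":0}
    - {"delta_pos":[4,48,0],"turn":0,"fingers":0}
    - {"delta_pos":[4,48,0],"turn":0,"fingers":0}

```text
time_s: 17.58
position: [0.5846, 0.3958, 0.1566]
tcp_rot: [[0.999, 0.001, 0.054], [-0.054, 0.001, 0.999], [0.001, -1.0, 0.001]]
force: [0.1, -1.0, -1.2]
opening: 0.182
```

```bash
python3 - <<'E'
from h import *
S()
crop("side","s11",240,360,90,190,5)
T(["wedge_tip","wedge_grip"],["side","top"])
q=[(160.5,149.5),(208.9,154.2),(198.4,240.3),(147.9,233.7)]
W=[U("top",a,.028) for a in q];print(np.round(W,4),np.mean(W,0))
E
```

```text
t 17.58 pos [0.5846 0.3958 0.1566] yaw -3.12 F [ 0.1 -1.  -1.2] op 0.182 M [-0.06  0.02  0.03]
side wedge_tip [(0.85, [0.2733, 0.2346, 0.0019]), (0.65, [0.5732, 0.2334, 0.1181])]
side wedge_grip [(0.91, [0.1022, 0.366, 0.0514]), (0.56, [0.6688, -0.3843, 0.0026]), (0.54, [0.5803, 0.3953, 0.1548])]
top wedge_tip [(0.74, [0.574, 0.234, 0.1183]), (0.59, [0.2728, 0.2374, 0.0077]), (0.24, [0.6709, -0.3875, -0.0008])]
top wedge_grip [(0.74, [0.489, 0.3621, 0.0015]), (0.7, [0.1057, 0.3667, 0.0515]), (0.56, [0.584, 0.3949, 0.1517])]
[[0.625  0.4159 0.028 ]
 [0.6149 0.271  0.028 ]
 [0.3577 0.2896 0.028 ]
 [0.3732 0.4386 0.028 ]] [0.49267832 0.35376185 0.028     ]
```

View pics/s11.png

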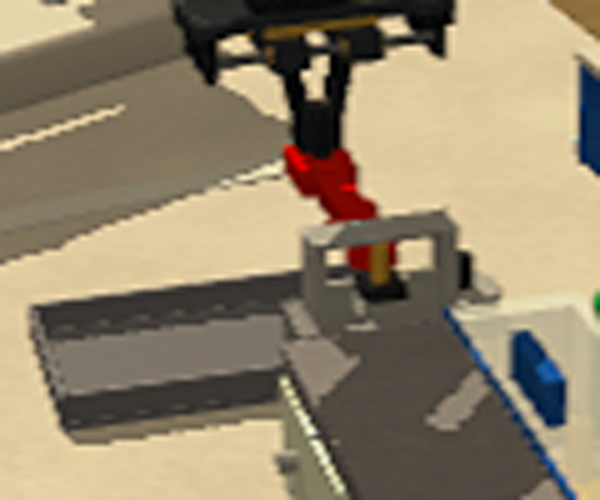

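Emit:
jog_arm:
  steps:
    - {"delta_pos":[0,0,40],"turn":0,"fingers":0}
    - {"delta_pos":[0,0,80],"turn":0,"fingers":0}
    - {"delta_pos":[-10,0,100],"turn":7,"fingers":0}
    - {"delta_pos":[-22,-3,100],"turn":14,"fingers":0}
    - {"delta_pos":[-36,-6,100],"turn":21,"fingers":0}
    - {"delta_pos":[-50,-9,100],"turn":28,"fingers":0}
    - {"delta_pos":[-64,-12,100],"turn":35,"fingers":0}
    - {"delta_pos":[-78,-15,100],"turn":42,"fingers":0}
    - {"delta_pos":[-92,-18,100],"turn":49,"fingers":0}
    - {"delta_pos":[-106,-22,100],"turn":56,"fingers":0}
    - {"delta_pos":[-120,-25,100],"turn":63,"fingers":0}
    - {"delta_pos":[-134,-28,100],"turn":70,"fingers":0}
    - {"delta_pos":[-148,-32,100],"turn":77,"fingers":0}
    - {"delta_pos":[-161,-35,100],"turn":84,"fingers":0}
    - {"delta_pos":[-161,-35,100],"turn":88.5,"fingers":0}
    - {"delta_pos":[-161,-35,100],"turn":88.5,"fingers":0}
    - {"delta_pos":[-161,-35,100],"turn":88.5,"fingers":0}

```text
time_s: 19.35
position: [0.4239, 0.3587, 0.2569]
tcp_rot: [[0.085, 0.001, -0.996], [0.996, 0.0, 0.085], [0.0, -1.0, -0.001]]
force: [-0.6, -0.1, -0.5]
opening: 0.181
```

```bash
python3 - <<'E'
from h import *
S()
crop("top","t12",100,300,90,250,3.7)
crop("wrist","w12",0,640,0,400,1.2)
T(["wedge_tip","wedge_grip"],["side","top"])
E
```

```text
t 19.35 pos [0.4239 0.3587 0.2569] yaw 85.13 F [-0.6 -0.1 -0.5] op 0.181 M [0.06 0.1  0.04]
side wedge_tip [(0.63, [0.5834, 0.3459, 0.2197])]
side wedge_grip [(0.66, [0.4226, 0.361, 0.2513]), (0.65, [0.1036, 0.3647, 0.0503])]
top wedge_tip [(0.86, [0.5822, 0.3466, 0.2174]), (0.81, [0.2722, 0.2363, 0.0074])]
top wedge_grip [(0.81, [0.1043, 0.3646, 0.0531])]
```

View pics/t12.png

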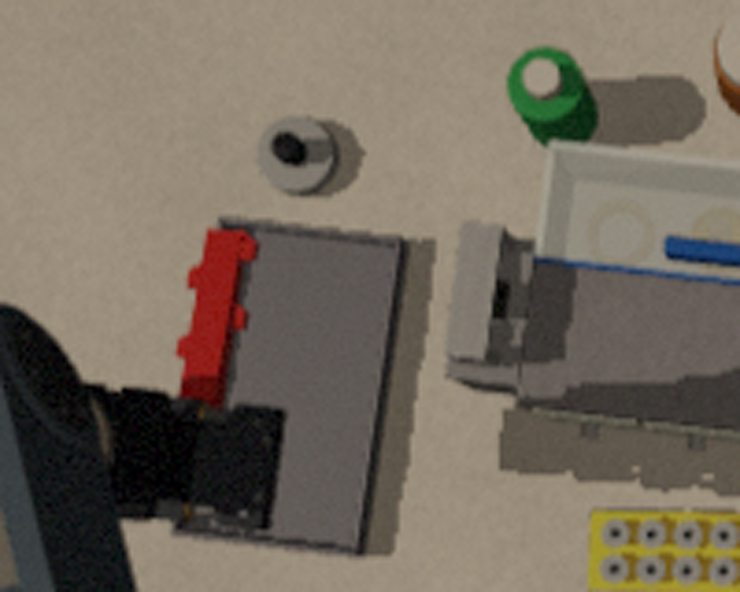

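View pics/w12.png

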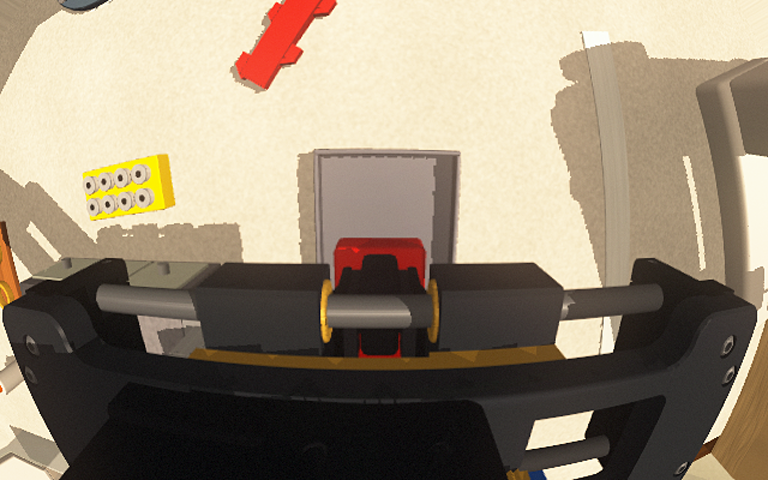

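Emit:
jog_arm:
  steps:
    - {"delta_pos":[0,0,-40],"turn":0,"fingers":0}
    - {"delta_pos":[0,0,-80],"turn":0,"fingers":0}
    - {"delta_pos":[0,0,-120],"turn":0,"fingers":0}
    - {"delta_pos":[0,0,-155],"turn":0,"fingers":0}
    - {"delta_pos":[0,0,-180],"turn":0,"fingers":0}
    - {"delta_pos":[0,0,-195],"turn":0,"fingers":0}
    - {"delta_pos":[0,0,-203],"turn":0,"fingers":0}
    - {"delta_pos":[0,0,-207],"turn":0,"fingers":0}
    - {"delta_pos":[0,0,-207],"turn":0,"fingers":0}
    - {"delta_pos":[0,0,-207],"turn":0,"fingers":0}

```text
time_s: 20.58
position: [0.4245, 0.3593, 0.0504]
tcp_rot: [[0.082, 0.002, -0.997], [0.997, 0.001, 0.082], [0.001, -1.0, -0.002]]
force: [0.1, 0.6, -1.5]
opening: 0.183
```

Emit:
jog_arm:
  steps:
    - {"delta_pos":[0,0,-1],"turn":0,"fingers":0}
    - {"delta_pos":[0,0,-1],"turn":0,"fingers":50}
    - {"delta_pos":[0,0,-1],"turn":0,"fingers":50}
    - {"delta_pos":[0,0,-1],"turn":0,"fingers":50}
    - {"delta_pos":[0,0,-1],"turn":0,"fingers":50}
    - {"delta_pos":[0,0,-1],"turn":0,"fingers":50}
    - {"delta_pos":[0,0,-1],"turn":0,"fingers":50}
    - {"delta_pos":[0,0,10],"turn":0,"fingers":50}
    - {"delta_pos":[0,0,40],"turn":0,"fingers":50}
    - {"delta_pos":[0,0,80],"turn":0,"fingers":50}
    - {"delta_pos":[0,0,120],"turn":0,"fingers":100}
    - {"delta_pos":[0,0,150],"turn":0,"fingers":100}
    - {"delta_pos":[0,0,150],"turn":0,"fingers":100}

```text
time_s: 21.67
position: [0.4272, 0.361, 0.2069]
tcp_rot: [[0.082, 0.013, -0.997], [0.997, 0.007, 0.082], [0.008, -1.0, -0.012]]
force: [0.7, -0.1, 0.8]
opening: 0.647
```

```bash
python3 - <<'E'
from h import *
S()
crop("side","s13",200,400,90,240,4)
crop("wrist","w13",0,640,0,400,1.2)
T(["wedge_tip","wedge_grip","cover_handle"],["side","top"])
E
```

```text
t 21.67 pos [0.4272 0.361  0.2069] yaw 85.29 F [ 0.7 -0.1  0.8] op 0.647 M [0.08 0.01 0.02]
side wedge_tip [(0.96, [0.2735, 0.2343, 0.0056]), (0.79, [0.5818, 0.3441, 0.0116]), (0.22, [0.6843, 0.3642, -0.0012])]
side wedge_grip [(0.96, [0.1022, 0.3644, 0.0528]), (0.71, [0.4214, 0.3617, 0.0419]), (0.6, [0.5522, 0.189, 0.1147])]
side cover_handle [(0.62, [0.5919, 0.0148, 0.1375]), (0.4, [0.5518, 0.1865, 0.1129]), (0.19, [0.7661, -0.0139, -0.0035])]
top wedge_tip [(0.85, [0.5829, 0.3453, 0.0107]), (0.82, [0.2704, 0.2366, 0.0108]), (0.64, [0.4266, 0.3594, 0.0421])]
top wedge_grip [(0.71, [0.4237, 0.3625, 0.0435]), (0.55, [0.105, 0.3647, 0.0501])]
top cover_handle [(0.27, [0.7268, 0.15, -0.0028])]
```

View pics/s13.png

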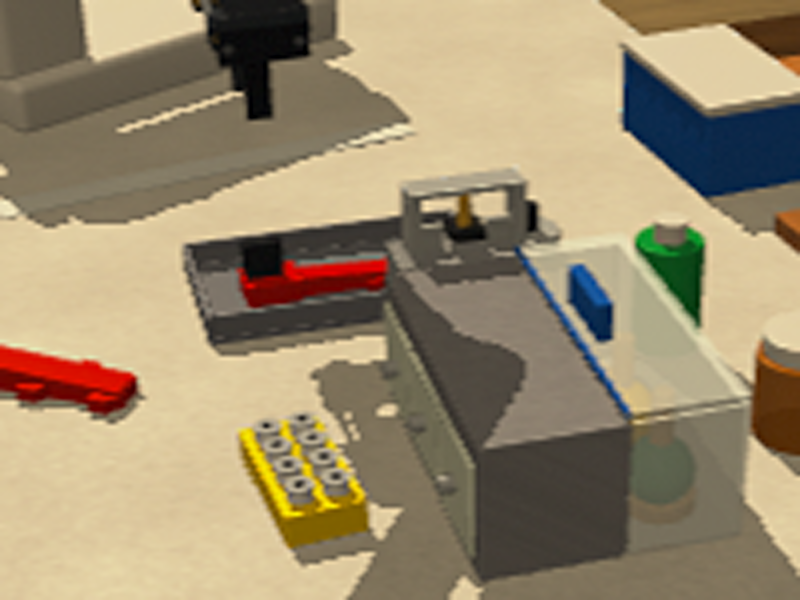

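View pics/w13.png

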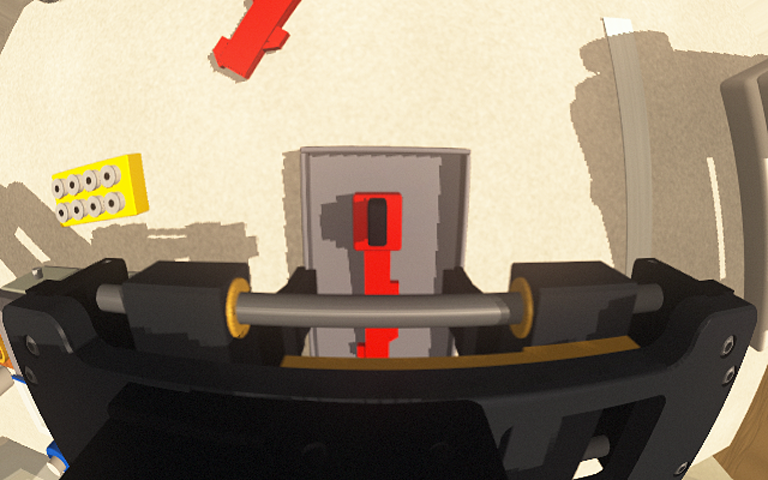

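Emit:
jog_arm:
  steps:
    - {"delta_pos":[0,0,30],"turn":-7,"fingers":100}
    - {"delta_pos":[166,-344,30],"turn":-90.5,"fingers":100}
    - {"delta_pos":[166,-344,30],"turn":-90.5,"fingers":100}
    - {"delta_pos":[166,-344,30],"turn":-90.5,"fingers":100}
    - {"delta_pos":[166,-344,30],"turn":-90.5,"fingers":100}
    - {"delta_pos":[166,-344,30],"turn":-90.5,"fingers":100}
    - {"delta_pos":[166,-344,30],"turn":-90.5,"fingers":100}
    - {"delta_pos":[166,-344,30],"turn":-90.5,"fingers":100}
    - {"delta_pos":[166,-344,30],"turn":-90.5,"fingers":100}
    - {"delta_pos":[166,-344,30],"turn":-90.5,"fingers":100}
    - {"delta_pos":[166,-344,30],"turn":-90.5,"fingers":100}
    - {"delta_pos":[166,-344,30],"turn":-90.5,"fingers":100}
    - {"delta_pos":[166,-344,30],"turn":-90.5,"fingers":100}
    - {"delta_pos":[166,-344,30],"turn":-90.5,"fingers":100}
    - {"delta_pos":[166,-344,30],"turn":-90.5,"fingers":100}
    - {"delta_pos":[166,-344,30],"turn":-90.5,"fingers":100}
    - {"delta_pos":[166,-344,30],"turn":-90.5,"fingers":100}
    - {"delta_pos":[166,-344,30],"turn":-90.5,"fingers":100}

```text
time_s: 23.67
position: [0.5896, 0.0152, 0.2295]
tcp_rot: [[0.996, -0.0, 0.09], [-0.09, -0.0, 0.996], [-0.0, -1.0, -0.0]]
force: [-0.2, -0.2, -0.2]
opening: 0.999
```

```bash
python3 - <<'E'
from h import *
S()
crop("wrist","w14",0,640,0,400,1.2)
T(["cover_handle"],["wrist","side","top"])
E
```

```text
t 23.67 pos [0.5896 0.0152 0.2295] yaw -5.15 F [-0.2 -0.2 -0.2] op 0.999 M [-0.12  0.04  0.02]
wrist cover_handle [(0.81, [0.5916, 0.0145, 0.1349])]
side cover_handle [(0.74, [0.4998, 0.3754, 0.0093]), (0.57, [0.5892, 0.0141, 0.1395])]
top cover_handle []
```

View pics/w14.png

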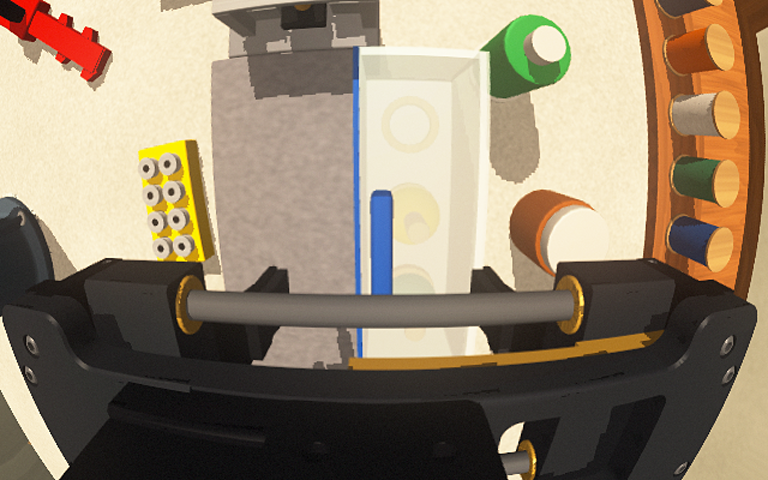

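Empty +85 seat confirmed, with the handle between the fingers at (382,240). I'll descend and grip it.

Emit:
jog_arm:
  steps:
    - {"delta_pos":[1,0,-40],"turn":0,"fingers":100}
    - {"delta_pos":[1,0,-70],"turn":0,"fingers":100}
    - {"delta_pos":[1,0,-84],"turn":0,"fingers":60}
    - {"delta_pos":[1,0,-84],"turn":0,"fingers":0}
    - {"delta_pos":[1,0,-84],"turn":0,"fingers":0}
    - {"delta_pos":[1,0,-84],"turn":0,"fingers":0}
    - {"delta_pos":[1,0,-84],"turn":0,"fingers":0}
    - {"delta_pos":[1,0,-84],"turn":0,"fingers":0}
    - {"delta_pos":[1,0,-84],"turn":0,"fingers":0}
    - {"delta_pos":[1,0,-84],"turn":0,"fingers":0}
    - {"delta_pos":[1,0,-84],"turn":0,"fingers":0}
    - {"delta_pos":[1,0,-84],"turn":0,"fingers":0}
    - {"delta_pos":[1,0,-84],"turn":0,"fingers":0}
    - {"delta_pos":[1,0,-84],"turn":0,"fingers":0}
    - {"delta_pos":[1,0,-84],"turn":0,"fingers":0}
    - {"delta_pos":[1,0,-84],"turn":0,"fingers":0}

```text
time_s: 25.35
position: [0.5907, 0.0148, 0.1455]
tcp_rot: [[0.996, -0.0, 0.091], [-0.091, -0.0, 0.996], [-0.0, -1.0, -0.0]]
force: [0.7, -1.0, -0.5]
opening: 0.158
```

Emit:
jog_arm:
  steps:
    - {"delta_pos":[-8,0.7,0],"turn":0,"fingers":0}
    - {"delta_pos":[-20,1.8,0],"turn":0,"fingers":0}
    - {"delta_pos":[-35,3.2,0],"turn":0,"fingers":0}
    - {"delta_pos":[-50,4.6,0],"turn":0,"fingers":0}
    - {"delta_pos":[-65,6,0],"turn":0,"fingers":0}
    - {"delta_pos":[-80,7.4,0],"turn":0,"fingers":0}
    - {"delta_pos":[-90,8.3,0],"turn":0,"fingers":0}
    - {"delta_pos":[-96,8.9,0],"turn":0,"fingers":0}
    - {"delta_pos":[-100,9.2,0],"turn":0,"fingers":0}
    - {"delta_pos":[-100,9.2,0],"turn":0,"fingers":0}
    - {"delta_pos":[-100,9.2,0],"turn":0,"fingers":0}

```text
time_s: 26.27
position: [0.4912, 0.0237, 0.1455]
tcp_rot: [[0.996, 0.001, 0.091], [-0.091, -0.001, 0.996], [0.001, -1.0, -0.0]]
force: [1.4, -1.2, -3.2]
opening: 0.159
```

Emit:
jog_arm:
  steps:
    - {"delta_pos":[0,0,0],"turn":0,"fingers":60}
    - {"delta_pos":[0,0,0],"turn":0,"fingers":60}
    - {"delta_pos":[0,0,0],"turn":0,"fingers":60}
    - {"delta_pos":[0,0,0],"turn":0,"fingers":60}
    - {"delta_pos":[0,0,0],"turn":0,"fingers":60}
    - {"delta_pos":[0,0,30],"turn":0,"fingers":60}
    - {"delta_pos":[0,0,70],"turn":0,"fingers":60}
    - {"delta_pos":[0,0,105],"turn":0,"fingers":60}
    - {"delta_pos":[0,-50,105],"turn":7,"fingers":60}
    - {"delta_pos":[0,-90,105],"turn":14,"fingers":60}
    - {"delta_pos":[0,-130,105],"turn":21,"fingers":60}
    - {"delta_pos":[0,-170,105],"turn":28,"fingers":60}
    - {"delta_pos":[0,-210,105],"turn":35,"fingers":60}
    - {"delta_pos":[0,-210,105],"turn":42,"fingers":60}
    - {"delta_pos":[0,-210,105],"turn":49,"fingers":60}

```text
time_s: 27.52
position: [0.4912, -0.1911, 0.2507]
tcp_rot: [[0.753, 0.002, -0.658], [0.658, -0.003, 0.753], [-0.001, -1.0, -0.003]]
force: [0.7, -0.3, 0.5]
opening: 0.604
```

```bash
python3 - <<'E'
from h import *
S()
crop("top","t15",220,440,110,260,3.6)
crop("side","s15",280,440,110,290,3.3)
T(["ball0_mid","ball1_mid","ball2_mid"],["side","top"])
T(["cover_handle","rack_ring0"],["top"])
E
```

```text
t 27.52 pos [ 0.4912 -0.1911  0.2507] yaw 41.18 F [ 0.7 -0.3  0.5] op 0.604 M [-0.01  0.03  0.04]
side ball0_mid []
side ball1_mid [(0.41, [0.6135, -0.0697, 0.0573])]
side ball2_mid [(0.63, [0.6209, 0.0136, 0.0536])]
top ball0_mid []
top ball1_mid [(0.65, [0.6082, -0.0714, 0.0589]), (0.48, [0.6161, 0.0128, 0.0578]), (0.35, [0.4244, 0.3603, 0.0435])]
top ball2_mid [(0.58, [0.6171, 0.0111, 0.0551])]
top cover_handle [(0.73, [0.4205, -0.3342, 0.0302]), (0.69, [0.5059, -0.3319, 0.0303]), (0.6, [0.4991, 0.3733, 0.0128])]
top rack_ring0 [(0.69, [0.5953, -0.3327, 0.0217]), (0.66, [0.5107, -0.3361, 0.0293]), (0.61, [0.421, -0.3349, 0.0289])]
```

View pics/t15.png

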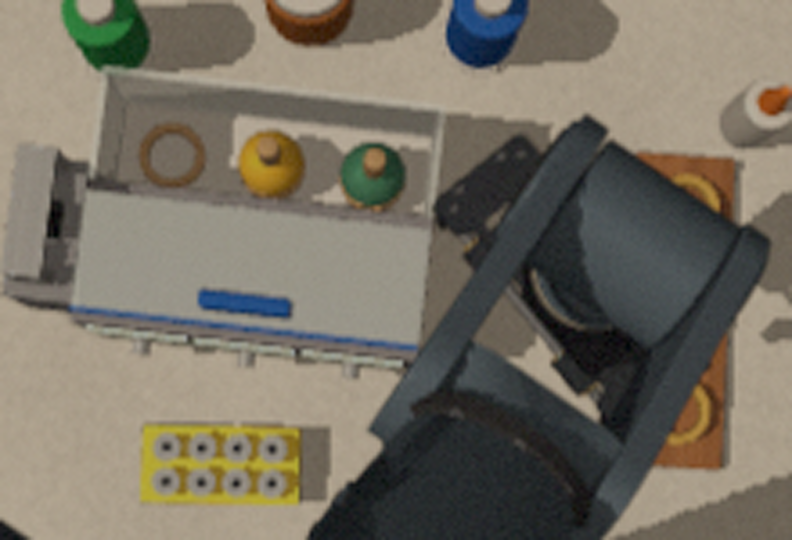

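View pics/s15.png

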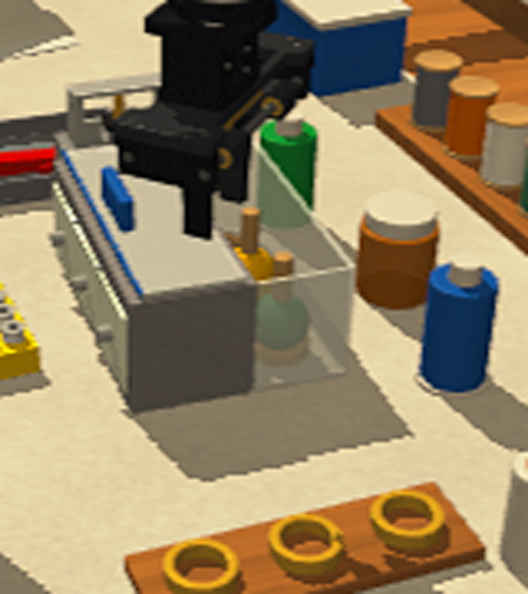

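```bash
python3 - <<'E'
from h import *
for p in [(294.4,150.8),(324.2,153.6)]: print(U("top",p,.106))
print(C((.619,.012),-5.3,(0,-85,0)))
E
```

```text
[0.61745918 0.01179639 0.106     ]
[ 0.61185847 -0.07249717  0.106     ]
[ 0.6111485 -0.0726366  0.       ]
```

Emit:
jog_arm:
  steps:
    - {"delta_pos":[30,28,0],"turn":7,"fingers":60}
    - {"delta_pos":[60,56,0],"turn":14,"fingers":60}
    - {"delta_pos":[90,85,0],"turn":21,"fingers":60}
    - {"delta_pos":[120,113,0],"turn":28,"fingers":60}
    - {"delta_pos":[120,113,0],"turn":35,"fingers":60}
    - {"delta_pos":[120,113,0],"turn":41,"fingers":60}
    - {"delta_pos":[120,113,0],"turn":41,"fingers":60}
    - {"delta_pos":[120,113,0],"turn":41,"fingers":60}
    - {"delta_pos":[120,113,0],"turn":41,"fingers":60}

```text
time_s: 28.92
position: [0.6104, -0.0732, 0.2505]
tcp_rot: [[0.14, -0.0, -0.99], [0.99, 0.0, 0.14], [0.0, -1.0, 0.0]]
force: [-0.4, -0.9, 0.1]
opening: 0.599
```

```bash
python3 - <<'E'
from h import *
S()
crop("wrist","w16",0,640,0,400,1.2)
T(["ball1_mid","ball2_mid"],["wrist","side"])
E
```

```text
t 28.92 pos [ 0.6104 -0.0732  0.2505] yaw 81.93 F [-0.4 -0.9  0.1] op 0.599 M [ 0.01 -0.01 -0.01]
wrist ball1_mid [(0.61, [0.608, -0.0698, 0.0561])]
wrist ball2_mid []
side ball1_mid [(0.5, [0.6142, -0.0702, 0.0574])]
side ball2_mid [(0.44, [0.6214, 0.0112, 0.0545])]
```

View pics/w16.png

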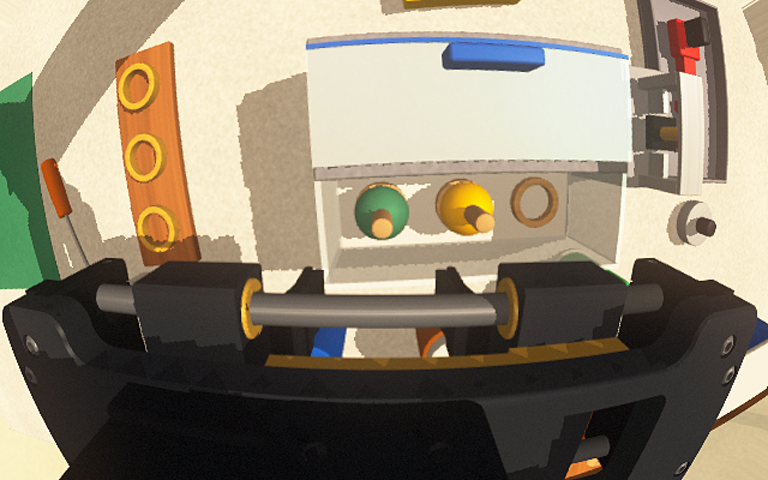

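```bash
python3 - <<'E'
from h import *
print(UW((320,190),.106),UW((403,187),.106))
E
```

```text
[ 0.6113088  -0.07071796  0.106     ] [0.61946162 0.0107222  0.106     ]
```

Emit:
jog_arm:
  steps:
    - {"delta_pos":[0.5,1.2,-40],"turn":0,"fingers":60}
    - {"delta_pos":[0.5,1.2,-80],"turn":0,"fingers":60}
    - {"delta_pos":[0.5,1.2,-115],"turn":0,"fingers":60}
    - {"delta_pos":[0.5,1.2,-140],"turn":0,"fingers":60}
    - {"delta_pos":[0.5,1.2,-158],"turn":0,"fingers":60}
    - {"delta_pos":[0.5,1.2,-158],"turn":0,"fingers":60}
    - {"delta_pos":[0.5,1.2,-158],"turn":0,"fingers":0}
    - {"delta_pos":[0.5,1.2,-158],"turn":0,"fingers":0}
    - {"delta_pos":[0.5,1.2,-158],"turn":0,"fingers":0}
    - {"delta_pos":[0.5,1.2,-158],"turn":0,"fingers":0}
    - {"delta_pos":[0.5,1.2,-158],"turn":0,"fingers":0}
    - {"delta_pos":[0.5,1.2,-158],"turn":0,"fingers":0}
    - {"delta_pos":[0.5,1.2,-158],"turn":0,"fingers":0}
    - {"delta_pos":[0.5,1.2,-158],"turn":0,"fingers":0}
    - {"delta_pos":[0.5,1.2,-158],"turn":0,"fingers":0}
    - {"delta_pos":[0.5,1.2,-158],"turn":0,"fingers":0}
    - {"delta_pos":[0.5,1.2,-158],"turn":0,"fingers":0}

```text
time_s: 30.68
position: [0.6116, -0.0718, 0.0931]
tcp_rot: [[0.138, 0.001, -0.99], [0.99, -0.0, 0.138], [-0.0, -1.0, -0.001]]
force: [0.8, 0.4, 6.3]
opening: 0.199
```

Emit:
jog_arm:
  steps:
    - {"delta_pos":[0,0,15],"turn":0,"fingers":0}
    - {"delta_pos":[0,0,45],"turn":0,"fingers":0}
    - {"delta_pos":[0,0,85],"turn":0,"fingers":0}
    - {"delta_pos":[0,0,125],"turn":0,"fingers":0}
    - {"delta_pos":[0,0,140],"turn":0,"fingers":0}
    - {"delta_pos":[-2,-30,140],"turn":0,"fingers":0}
    - {"delta_pos":[-5,-60,140],"turn":0,"fingers":0}
    - {"delta_pos":[-8,-95,140],"turn":0,"fingers":0}
    - {"delta_pos":[-10,-130,140],"turn":0,"fingers":0}
    - {"delta_pos":[-12,-165,140],"turn":0,"fingers":0}
    - {"delta_pos":[-14,-200,140],"turn":0,"fingers":0}
    - {"delta_pos":[-16,-230,140],"turn":0,"fingers":0}
    - {"delta_pos":[-18,-250,140],"turn":0,"fingers":0}
    - {"delta_pos":[-18,-262,140],"turn":0,"fingers":0}
    - {"delta_pos":[-18,-262,140],"turn":0,"fingers":0}
    - {"delta_pos":[-18,-262,140],"turn":0,"fingers":0}

```text
time_s: 32.02
position: [0.5926, -0.3332, 0.2315]
tcp_rot: [[0.138, -0.001, -0.99], [0.99, 0.002, 0.138], [0.002, -1.0, 0.002]]
force: [1.4, 0.3, -1.7]
opening: 0.198
```

```bash
python3 - <<'E'
from h import *
S()
crop("side","s17",300,460,150,310,3.7)
crop("wrist","w17",0,640,0,400,1.2)
crop("top","t17",340,460,120,260,4)
T(["ball1_mid","rack_ring0"],["side"])
T(["rack_ring0"],["wrist"])
E
```

```text
t 32.02 pos [ 0.5926 -0.3332  0.2315] yaw 82.05 F [ 1.4  0.3 -1.7] op 0.198 M [ 0.04  0.05 -0.04]
side ball1_mid [(0.66, [0.5939, -0.3312, 0.1994]), (0.61, [0.4916, 0.3584, -0.0035]), (0.25, [0.3689, 0.0447, -0.0007])]
side rack_ring0 [(0.88, [0.4253, -0.329, 0.0286]), (0.73, [0.491, 0.3582, -0.0031]), (0.66, [0.5085, -0.3329, 0.0251])]
wrist rack_ring0 [(0.82, [0.5929, -0.3329, 0.0268]), (0.58, [0.507, -0.3309, 0.0289])]
```

View pics/s17.png

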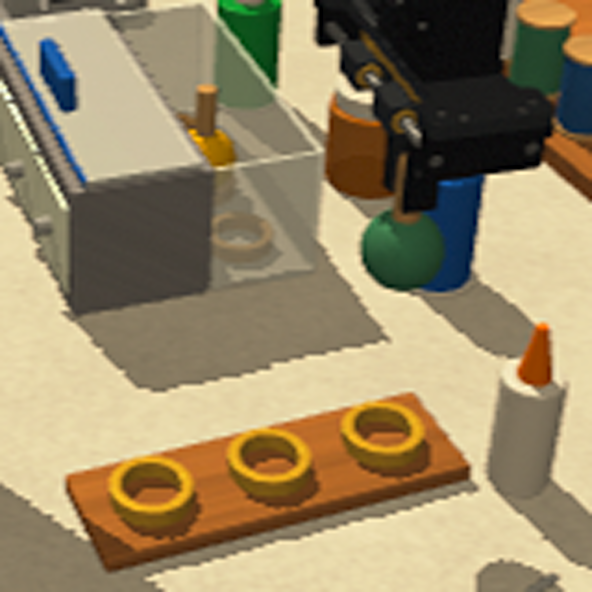

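View pics/w17.png

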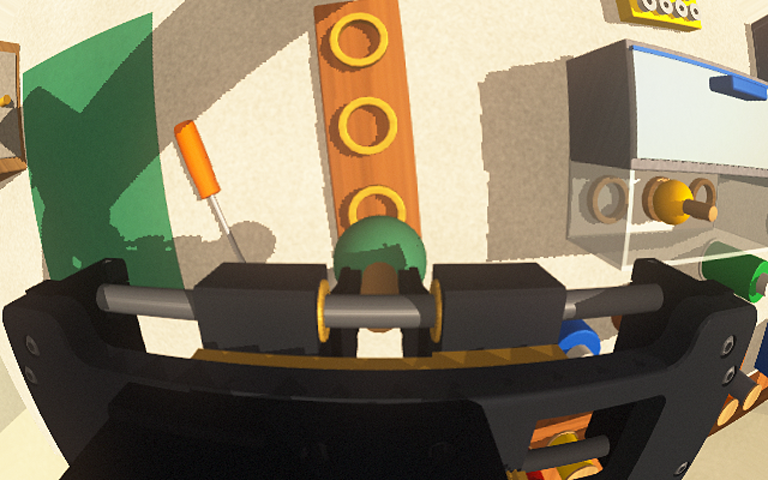

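Emit:
jog_arm:
  steps:
    - {"delta_pos":[0.6,0,-35],"turn":0,"fingers":0}
    - {"delta_pos":[0.6,0,-70],"turn":0,"fingers":0}
    - {"delta_pos":[0.6,0,-95],"turn":0,"fingers":0}
    - {"delta_pos":[0.6,0,-110],"turn":0,"fingers":0}
    - {"delta_pos":[0.6,0,-120],"turn":0,"fingers":0}
    - {"delta_pos":[0.6,0,-125],"turn":0,"fingers":0}
    - {"delta_pos":[0.6,0,-128],"turn":0,"fingers":0}
    - {"delta_pos":[0.6,0,-128],"turn":0,"fingers":0}
    - {"delta_pos":[0.6,0,-128],"turn":0,"fingers":0}

```text
time_s: 33.17
position: [0.5945, -0.3343, 0.1058]
tcp_rot: [[0.137, 0.002, -0.991], [0.991, -0.002, 0.137], [-0.001, -1.0, -0.002]]
force: [0.0, -0.0, -1.4]
opening: 0.198
```

Emit:
jog_arm:
  steps:
    - {"delta_pos":[0,0,-1],"turn":0,"fingers":0}
    - {"delta_pos":[0,0,-2],"turn":0,"fingers":0}
    - {"delta_pos":[0,0,-2],"turn":0,"fingers":0}

```text
time_s: 33.42
position: [0.5941, -0.3342, 0.1034]
tcp_rot: [[0.137, 0.001, -0.991], [0.991, -0.001, 0.137], [-0.001, -1.0, -0.001]]
force: [-0.1, -0.4, 0.8]
opening: 0.199
```

Touching the ring, so I'll open the fingers and rise.

Emit:
jog_arm:
  steps:
    - {"delta_pos":[0,0,0],"turn":0,"fingers":55}
    - {"delta_pos":[0,0,0],"turn":0,"fingers":55}
    - {"delta_pos":[0,0,0],"turn":0,"fingers":55}
    - {"delta_pos":[0,0,0],"turn":0,"fingers":55}
    - {"delta_pos":[0,0,0],"turn":0,"fingers":55}
    - {"delta_pos":[0,0,20],"turn":0,"fingers":55}
    - {"delta_pos":[0,0,55],"turn":0,"fingers":55}
    - {"delta_pos":[0,0,95],"turn":0,"fingers":55}
    - {"delta_pos":[0,0,130],"turn":0,"fingers":55}
    - {"delta_pos":[4,40,145],"turn":0,"fingers":55}
    - {"delta_pos":[8,80,145],"turn":0,"fingers":55}
    - {"delta_pos":[12,120,145],"turn":0,"fingers":55}
    - {"delta_pos":[14,160,145],"turn":0,"fingers":55}
    - {"delta_pos":[16,200,145],"turn":0,"fingers":55}
    - {"delta_pos":[18,240,145],"turn":0,"fingers":55}
    - {"delta_pos":[20,280,145],"turn":0,"fingers":55}
    - {"delta_pos":[22,320,145],"turn":0,"fingers":55}
    - {"delta_pos":[25,346,145],"turn":0,"fingers":55}
    - {"delta_pos":[25,346,145],"turn":0,"fingers":55}
    - {"delta_pos":[25,346,145],"turn":0,"fingers":55}

```text
time_s: 35.08
position: [0.6186, 0.0138, 0.2476]
tcp_rot: [[0.134, -0.0, -0.991], [0.991, -0.001, 0.134], [-0.001, -1.0, -0.0]]
force: [-1.1, 0.1, -0.7]
opening: 0.551
```

```bash
python3 - <<'E'
from h import *
S()
crop("side","s18",280,460,110,310,3)
crop("wrist","w18",0,640,0,400,1.2)
T(["ball1_mid","ball2_mid","rack_ring0"],["side","top","wrist"])
E
```

```text
t 35.08 pos [0.6186 0.0138 0.2476] yaw 82.3 F [-1.1  0.1 -0.7] op 0.551 M [ 0.03 -0.03 -0.01]
side ball1_mid [(0.66, [0.5796, 0.3422, 0.0107]), (0.6, [0.5921, -0.3302, 0.0649]), (0.43, [0.5506, 0.186, 0.115])]
side ball2_mid [(0.6, [0.6211, 0.0154, 0.053])]
side rack_ring0 [(0.84, [0.4261, -0.3259, 0.0258]), (0.75, [0.5916, -0.3345, 0.0307]), (0.61, [0.5074, -0.3307, 0.0248])]
top ball1_mid [(0.71, [0.5862, -0.3315, 0.0692])]
top ball2_mid [(0.55, [0.6169, 0.0141, 0.0531]), (0.2, [0.7278, 0.155, -0.0004])]
top rack_ring0 [(0.83, [0.5097, -0.3327, 0.0303]), (0.75, [0.4193, -0.3329, 0.0303]), (0.71, [0.5946, -0.3314, 0.0247])]
wrist ball1_mid [(0.95, [0.5903, -0.3308, 0.0662])]
wrist ball2_mid [(0.58, [0.6201, 0.0132, 0.0546])]
wrist rack_ring0 [(0.66, [0.5922, -0.3307, 0.0273]), (0.64, [0.4252, -0.3267, 0.0251]), (0.58, [0.5065, -0.3336, 0.0314])]
```

View pics/s18.png

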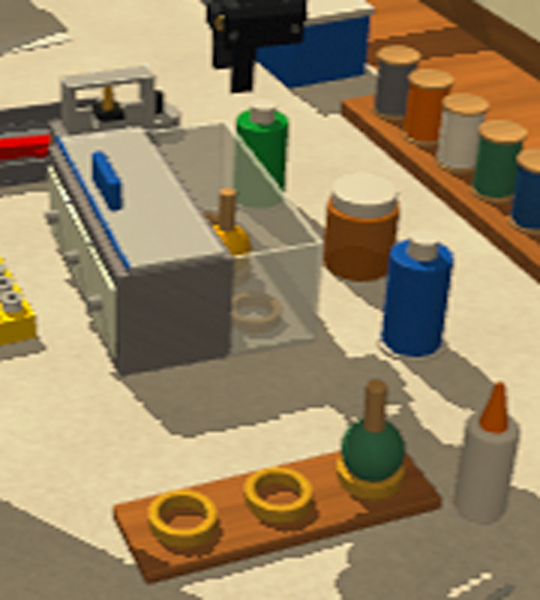

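View pics/w18.png

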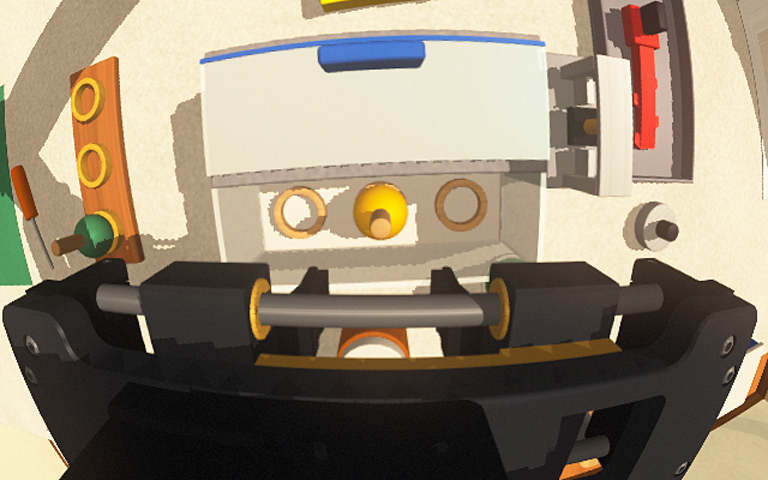

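Emit:
jog_arm:
  steps:
    - {"delta_pos":[0,-2,-40],"turn":0,"fingers":60}
    - {"delta_pos":[0,-2,-80],"turn":0,"fingers":60}
    - {"delta_pos":[0,-2,-115],"turn":0,"fingers":60}
    - {"delta_pos":[0,-2,-140],"turn":0,"fingers":60}
    - {"delta_pos":[0,-2,-153],"turn":0,"fingers":60}
    - {"delta_pos":[0,-2,-153],"turn":0,"fingers":60}
    - {"delta_pos":[0,-2,-153],"turn":0,"fingers":0}
    - {"delta_pos":[0,-2,-153],"turn":0,"fingers":0}
    - {"delta_pos":[0,-2,-153],"turn":0,"fingers":0}
    - {"delta_pos":[0,-2,-153],"turn":0,"fingers":0}
    - {"delta_pos":[0,-2,-153],"turn":0,"fingers":0}
    - {"delta_pos":[0,-2,-153],"turn":0,"fingers":0}
    - {"delta_pos":[0,-2,-153],"turn":0,"fingers":0}
    - {"delta_pos":[0,-2,-153],"turn":0,"fingers":0}
    - {"delta_pos":[0,-2,-153],"turn":0,"fingers":0}
    - {"delta_pos":[0,-2,-153],"turn":0,"fingers":0}
    - {"delta_pos":[0,-2,-153],"turn":0,"fingers":0}

```text
time_s: 37.2
position: [0.6193, 0.0107, 0.0951]
tcp_rot: [[0.138, 0.001, -0.99], [0.99, 0.001, 0.138], [0.001, -1.0, -0.001]]
force: [-0.0, 3.1, 5.1]
opening: 0.198
```

Emit:
jog_arm:
  steps:
    - {"delta_pos":[0,0,15],"turn":0,"fingers":0}
    - {"delta_pos":[0,0,45],"turn":0,"fingers":0}
    - {"delta_pos":[0,0,85],"turn":0,"fingers":0}
    - {"delta_pos":[0,0,125],"turn":0,"fingers":0}
    - {"delta_pos":[0,0,145],"turn":0,"fingers":0}
    - {"delta_pos":[0,-30,145],"turn":0,"fingers":0}
    - {"delta_pos":[0,-65,145],"turn":0,"fingers":0}
    - {"delta_pos":[-10,-100,145],"turn":0,"fingers":0}
    - {"delta_pos":[-30,-135,145],"turn":0,"fingers":0}
    - {"delta_pos":[-55,-165,145],"turn":0,"fingers":0}
    - {"delta_pos":[-80,-195,145],"turn":0,"fingers":0}
    - {"delta_pos":[-105,-225,145],"turn":0,"fingers":0}
    - {"delta_pos":[-130,-255,145],"turn":0,"fingers":0}
    - {"delta_pos":[-155,-285,145],"turn":0,"fingers":0}
    - {"delta_pos":[-178,-315,145],"turn":0,"fingers":0}
    - {"delta_pos":[-192,-335,145],"turn":0,"fingers":0}
    - {"delta_pos":[-196,-343,145],"turn":0,"fingers":0}
    - {"delta_pos":[-196,-343,145],"turn":0,"fingers":0}
    - {"delta_pos":[-196,-343,145],"turn":0,"fingers":0}

```text
time_s: 38.78
position: [0.4223, -0.3325, 0.2389]
tcp_rot: [[0.139, -0.001, -0.99], [0.99, 0.001, 0.139], [0.001, -1.0, 0.001]]
force: [0.3, 0.1, -1.8]
opening: 0.196
```

```bash
python3 - <<'E'
from h import *
S()
crop("side","s19",280,460,110,310,3)
crop("wrist","w19",0,640,0,400,1.2)
T(["ball1_mid","ball2_mid","rack_ring0"],["side","top","wrist"])
E
```

```text
t 38.78 pos [ 0.4223 -0.3325  0.2389] yaw 82.03 F [ 0.3  0.1 -1.8] op 0.196 M [-0.03  0.01 -0.02]
side ball1_mid [(0.92, [0.5932, -0.3313, 0.0674])]
side ball2_mid [(0.93, [0.4257, -0.3319, 0.1996])]
side rack_ring0 [(0.96, [0.5087, -0.3336, 0.0257]), (0.72, [0.4271, -0.3289, 0.031])]
top ball1_mid [(0.78, [0.5878, -0.3312, 0.0666]), (0.6, [0.4987, 0.3719, 0.008])]
top ball2_mid [(0.55, [0.4225, -0.3286, 0.1989])]
top rack_ring0 [(0.93, [0.5041, -0.3335, 0.0269]), (0.78, [0.4196, -0.3346, 0.0293]), (0.63, [0.5955, -0.3326, 0.0205])]
wrist ball1_mid []
wrist ball2_mid [(0.57, [0.424, -0.3308, 0.1983])]
wrist rack_ring0 [(0.86, [0.4266, -0.3292, 0.0259]), (0.74, [0.5913, -0.3299, 0.0238]), (0.65, [0.7379, -0.159, -0.0008])]
```

View pics/s19.png

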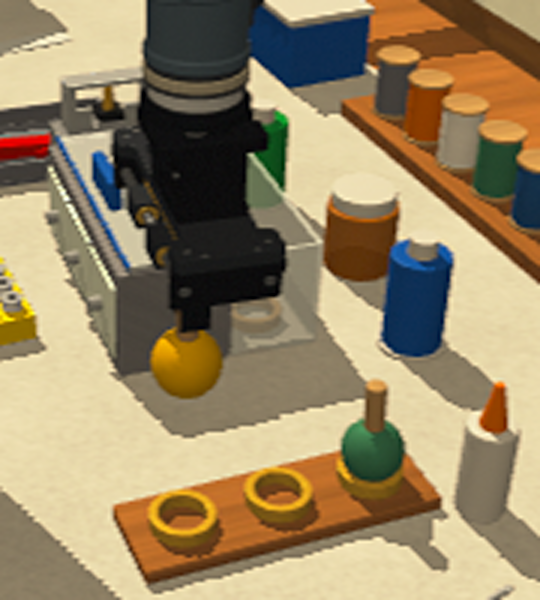

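View pics/w19.png

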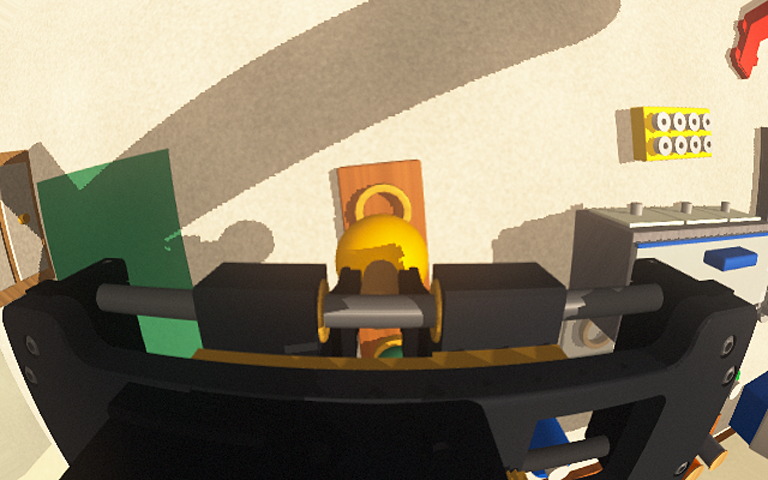

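Emit:
jog_arm:
  steps:
    - {"delta_pos":[1,0.5,-35],"turn":0,"fingers":0}
    - {"delta_pos":[1,0.5,-70],"turn":0,"fingers":0}
    - {"delta_pos":[1,0.5,-100],"turn":0,"fingers":0}
    - {"delta_pos":[1,0.5,-118],"turn":0,"fingers":0}
    - {"delta_pos":[1,0.5,-126],"turn":0,"fingers":0}
    - {"delta_pos":[1,0.5,-131],"turn":0,"fingers":0}
    - {"delta_pos":[1,0.5,-134],"turn":0,"fingers":0}
    - {"delta_pos":[1,0.5,-134],"turn":0,"fingers":0}
    - {"delta_pos":[1,0.5,-136],"turn":0,"fingers":0}
    - {"delta_pos":[1,0.5,-136],"turn":0,"fingers":0}

```text
time_s: 40.32
position: [0.4243, -0.3324, 0.1057]
tcp_rot: [[0.138, 0.002, -0.99], [0.99, -0.001, 0.138], [-0.001, -1.0, -0.002]]
force: [-0.5, 3.2, 6.4]
opening: 0.198
```

Emit:
jog_arm:
  steps:
    - {"delta_pos":[0,0,0],"turn":0,"fingers":55}
    - {"delta_pos":[0,0,0],"turn":0,"fingers":55}
    - {"delta_pos":[0,0,0],"turn":0,"fingers":55}
    - {"delta_pos":[0,0,0],"turn":0,"fingers":55}
    - {"delta_pos":[0,0,0],"turn":0,"fingers":55}
    - {"delta_pos":[0,0,20],"turn":0,"fingers":55}
    - {"delta_pos":[0,0,55],"turn":0,"fingers":55}
    - {"delta_pos":[0,0,95],"turn":0,"fingers":55}
    - {"delta_pos":[0,0,130],"turn":0,"fingers":55}
    - {"delta_pos":[5,40,145],"turn":-7,"fingers":55}
    - {"delta_pos":[15,80,145],"turn":-14,"fingers":55}
    - {"delta_pos":[25,120,145],"turn":-21,"fingers":55}
    - {"delta_pos":[35,160,145],"turn":-28,"fingers":55}
    - {"delta_pos":[45,200,145],"turn":-35,"fingers":55}
    - {"delta_pos":[55,240,145],"turn":-42,"fingers":55}
    - {"delta_pos":[60,280,145],"turn":-49,"fingers":55}
    - {"delta_pos":[65,320,145],"turn":-56,"fingers":55}
    - {"delta_pos":[67,356,145],"turn":-63,"fingers":55}
    - {"delta_pos":[67,356,145],"turn":-70,"fingers":55}
    - {"delta_pos":[67,356,145],"turn":-77,"fingers":55}

```text
time_s: 41.98
position: [0.4903, 0.0283, 0.2485]
tcp_rot: [[0.985, -0.0, -0.172], [0.172, 0.002, 0.985], [0.0, -1.0, 0.002]]
force: [-0.9, -0.5, 0.6]
opening: 0.551
```

```bash
python3 - <<'E'
from h import *
S()
crop("side","s20",280,460,110,310,3)
crop("top","t20",220,440,110,260,3.6)
T(["ball1_mid","ball2_mid","ball0_mid","rack_ring0","cover_handle","wedge_grip"],["side","top"])
T(["cover_handle"],["wrist"])
E
```

```text
t 41.98 pos [0.4903 0.0283 0.2485] yaw 9.89 F [-0.9 -0.5  0.6] op 0.551 M [-0.08  0.08 -0.05]
side ball1_mid [(0.56, [0.5922, -0.3331, 0.0668]), (0.33, [0.5534, 0.1871, 0.1129])]
side ball2_mid [(0.64, [0.4247, -0.33, 0.0657])]
side ball0_mid []
side rack_ring0 [(0.76, [0.5074, -0.3307, 0.0236]), (0.7, [0.5927, -0.3334, 0.0295]), (0.57, [0.427, -0.3319, 0.0289])]
side cover_handle [(0.71, [0.4945, 0.0217, 0.1408]), (0.46, [0.5513, 0.1869, 0.1118])]
side wedge_grip [(0.9, [0.1033, 0.3651, 0.0517]), (0.62, [0.4243, 0.3625, 0.0411]), (0.32, [0.727, 0.1484, 0.0005])]
top ball1_mid [(0.58, [0.74, -0.1634, 0.0003])]
top ball2_mid [(0.81, [0.419, -0.3271, 0.0634]), (0.28, [0.5894, -0.3302, 0.0667])]
top ball0_mid [(0.54, [0.6817, 0.3652, -0.0011]), (0.24, [0.5845, 0.3466, 0.0084])]
top rack_ring0 [(0.94, [0.4167, -0.3338, 0.028]), (0.87, [0.5954, -0.335, 0.0208]), (0.56, [0.5095, -0.3328, 0.0283])]
top cover_handle []
top wedge_grip [(0.93, [0.4258, 0.3604, 0.0464]), (0.58, [0.1056, 0.3654, 0.0513])]
wrist cover_handle [(0.59, [0.492, 0.0245, 0.1358])]
```

View pics/s20.png

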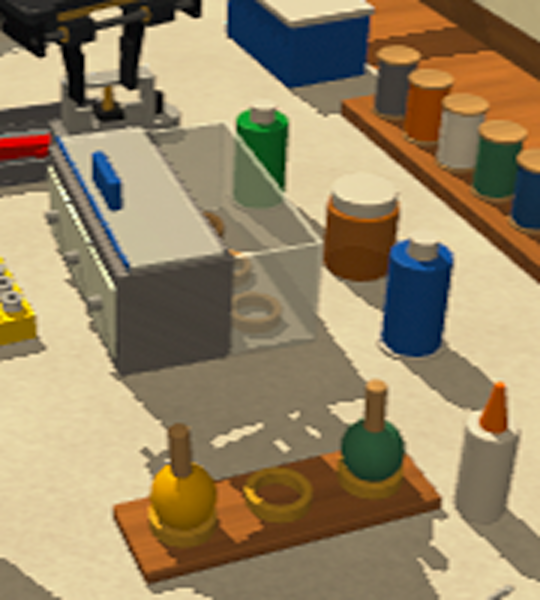

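View pics/t20.png

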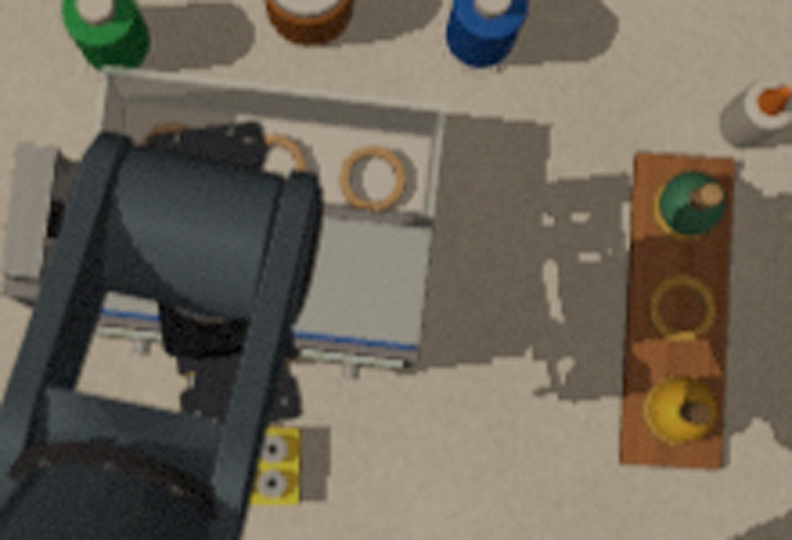

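Emit:
jog_arm:
  steps:
    - {"delta_pos":[0,0,0],"turn":-7,"fingers":60}
    - {"delta_pos":[0,0,0],"turn":-10.5,"fingers":60}
    - {"delta_pos":[0,0,0],"turn":-10.5,"fingers":60}
    - {"delta_pos":[0,0,0],"turn":-10.5,"fingers":60}

```text
time_s: 43.22
position: [0.4907, 0.0238, 0.2486]
tcp_rot: [[1.0, -0.0, 0.007], [-0.007, -0.0, 1.0], [-0.0, -1.0, -0.0]]
force: [-1.0, -1.1, 0.6]
opening: 0.6
```

Yaw is about -0.4 and -5.2 is needed, so I'll turn 5 more, descend and grip.

Emit:
jog_arm:
  steps:
    - {"delta_pos":[0.5,0,-40],"turn":-4.8,"fingers":60}
    - {"delta_pos":[0.5,0,-75],"turn":-4.8,"fingers":60}
    - {"delta_pos":[0.5,0,-95],"turn":-4.8,"fingers":60}
    - {"delta_pos":[0.5,0,-103],"turn":-4.8,"fingers":60}
    - {"delta_pos":[0.5,0,-103],"turn":-4.8,"fingers":60}
    - {"delta_pos":[0.5,0,-103],"turn":-4.8,"fingers":0}
    - {"delta_pos":[0.5,0,-103],"turn":-4.8,"fingers":0}
    - {"delta_pos":[0.5,0,-103],"turn":-4.8,"fingers":0}
    - {"delta_pos":[0.5,0,-103],"turn":-4.8,"fingers":0}
    - {"delta_pos":[0.5,0,-103],"turn":-4.8,"fingers":0}
    - {"delta_pos":[0.5,0,-103],"turn":-4.8,"fingers":0}
    - {"delta_pos":[0.5,0,-103],"turn":-4.8,"fingers":0}
    - {"delta_pos":[0.5,0,-103],"turn":-4.8,"fingers":0}
    - {"delta_pos":[0.5,0,-103],"turn":-4.8,"fingers":0}
    - {"delta_pos":[0.5,0,-103],"turn":-4.8,"fingers":0}

```text
time_s: 44.47
position: [0.4914, 0.0237, 0.1459]
tcp_rot: [[0.996, 0.0, 0.093], [-0.093, -0.0, 0.996], [0.0, -1.0, -0.0]]
force: [-1.2, 0.0, 5.2]
opening: 0.156
```

```bash
python3 - <<'E'
from h import *
S()
crop("side","s21",240,460,100,310,2.8)
T(["ball1_mid","ball2_mid"],["side"])
E
```

```text
t 44.47 pos [0.4914 0.0237 0.1459] yaw -5.31 F [-1.2  0.   5.2] op 0.156 M [0.01 0.21 0.17]
side ball1_mid [(0.9, [0.5933, -0.3317, 0.064])]
side ball2_mid []
```

View pics/s21.png

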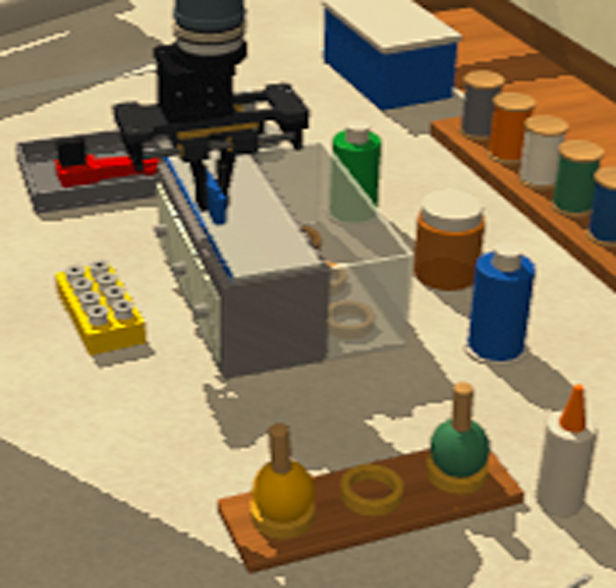

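Both balls are standing. I'll push the cover shut, 100 mm along case +x.

Emit:
jog_arm:
  steps:
    - {"delta_pos":[8,-0.7,0],"turn":0,"fingers":0}
    - {"delta_pos":[20,-1.8,0],"turn":0,"fingers":0}
    - {"delta_pos":[35,-3.2,0],"turn":0,"fingers":0}
    - {"delta_pos":[50,-4.6,0],"turn":0,"fingers":0}
    - {"delta_pos":[65,-6,0],"turn":0,"fingers":0}
    - {"delta_pos":[80,-7.4,0],"turn":0,"fingers":0}
    - {"delta_pos":[90,-8.3,0],"turn":0,"fingers":0}
    - {"delta_pos":[96,-8.9,0],"turn":0,"fingers":0}
    - {"delta_pos":[100,-9.2,0],"turn":0,"fingers":0}
    - {"delta_pos":[101,-9.2,0],"turn":0,"fingers":0}
    - {"delta_pos":[101,-9.2,0],"turn":0,"fingers":0}

```text
time_s: 45.58
position: [0.5909, 0.0149, 0.1459]
tcp_rot: [[0.996, -0.003, 0.092], [-0.092, 0.0, 0.996], [-0.003, -1.0, 0.0]]
force: [-4.3, 1.7, 8.2]
opening: 0.158
```

Emit:
jog_arm:
  steps:
    - {"delta_pos":[0,0,0],"turn":0,"fingers":60}
    - {"delta_pos":[0,0,0],"turn":0,"fingers":60}
    - {"delta_pos":[0,0,0],"turn":0,"fingers":60}
    - {"delta_pos":[0,0,0],"turn":0,"fingers":60}
    - {"delta_pos":[0,0,0],"turn":0,"fingers":60}
    - {"delta_pos":[0,0,0],"turn":0,"fingers":60}
    - {"delta_pos":[0,0,30],"turn":0,"fingers":60}
    - {"delta_pos":[0,0,70],"turn":0,"fingers":60}
    - {"delta_pos":[0,0,110],"turn":0,"fingers":60}
    - {"delta_pos":[-30,0,150],"turn":0,"fingers":60}
    - {"delta_pos":[-70,0,150],"turn":0,"fingers":60}
    - {"delta_pos":[-110,0,150],"turn":0,"fingers":60}
    - {"delta_pos":[-110,0,150],"turn":0,"fingers":60}
    - {"delta_pos":[-110,0,150],"turn":0,"fingers":60}
    - {"delta_pos":[-110,0,150],"turn":0,"fingers":60}

```text
time_s: 46.83
position: [0.4829, 0.0144, 0.2961]
tcp_rot: [[0.996, 0.002, 0.093], [-0.093, -0.0, 0.996], [0.002, -1.0, -0.0]]
force: [0.5, 0.1, -0.0]
opening: 0.601
```

```bash
python3 - <<'E'
from h import *
S()
crop("side","s22",220,460,90,310,2.6)
crop("top","t22",140,440,110,260,2.6)
T(["ball1_mid","ball2_mid","cover_handle","wedge_grip","wedge_tip"],["side","top"])
E
```

```text
t 46.83 pos [0.4829 0.0144 0.2961] yaw -5.35 F [ 0.5  0.1 -0. ] op 0.601 M [-0.15  0.07 -0.02]
side ball1_mid [(0.98, [0.5925, -0.331, 0.0646]), (0.31, [0.4243, -0.3286, 0.0677])]
side ball2_mid [(0.61, [0.4229, -0.3294, 0.0655])]
side cover_handle [(0.88, [0.5898, 0.0118, 0.1384]), (0.55, [0.6851, 0.3624, -0.002])]
side wedge_grip [(0.78, [0.1019, 0.3656, 0.0533]), (0.76, [0.4209, 0.3603, 0.0406])]
side wedge_tip [(0.8, [0.2716, 0.2365, 0.0024])]
top ball1_mid [(0.72, [0.5886, -0.3337, 0.0659])]
top ball2_mid [(0.73, [0.5005, 0.3722, 0.0139]), (0.56, [0.4216, -0.3266, 0.0634])]
top cover_handle [(0.43, [0.6812, 0.3636, 0.0013])]
top wedge_grip [(0.77, [0.4235, 0.3637, 0.0445]), (0.6, [0.1087, 0.3647, 0.0506]), (0.55, [0.6213, 0.0122, -0.0])]
top wedge_tip [(0.72, [0.5833, 0.3472, 0.0085]), (0.63, [0.2691, 0.2374, 0.0083])]
```

View pics/s22.png

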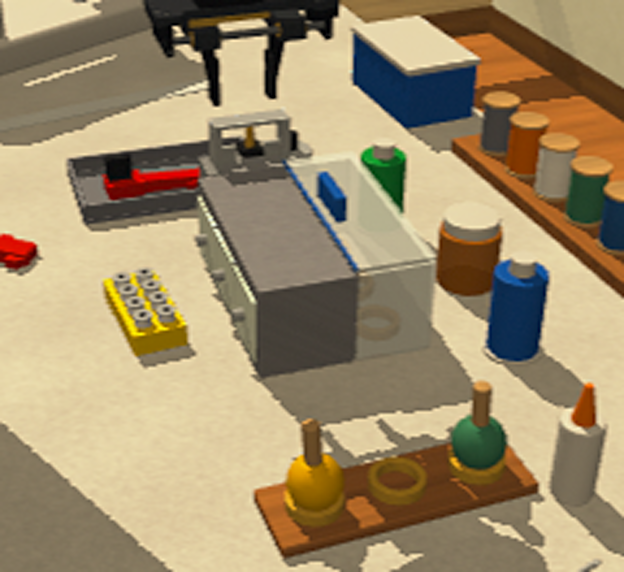

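View pics/t22.png

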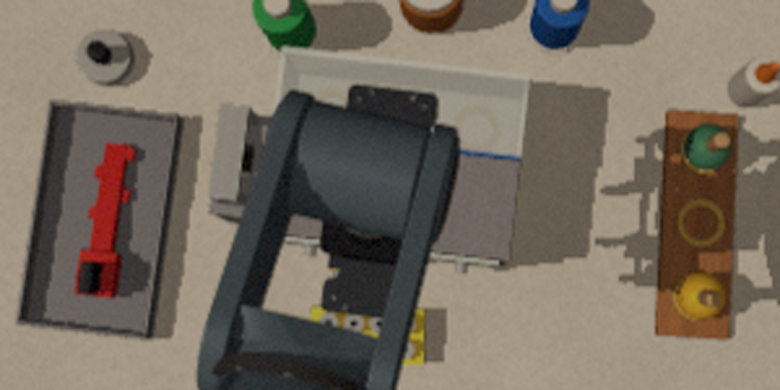

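```bash
python3 - <<'E'
from h import *
S(); print(hand_in())
E
```

```text
t 47.53 pos [0.4822 0.0146 0.2955] yaw -5.33 F [-0.1 -0.9  0.7] op 0.602 M [-0.07  0.08 -0.02]
the job is handed in; nothing more can be done
None
```

I worked the smaller red wedge (the one in the keeper) out past its four barbs with alternating side pulls and laid it in the grey tray. I then slid the cover open and stood the two balls present, green and yellow, in the two outer rack rings. Last, I slid the cover shut and handed the job in at 47.5 s.

What the last checks showed:
- **Wedge:** the fin reads about (0.42, 0.36, 0.043), which matches lying flat in the tray.
- **Balls:** both stand upright with their mid-points at about 0.065 m, within about 6 mm of their ring centres by the cameras. There was no brown ball; its seat was empty.
- **Cover:** the tool was at x = 0.591 when I let go of the handle, the same as before opening. The side camera put the handle at (0.590, 0.012), so the cover is shut.
- **Robot and bystanders:** the arm was clear of everything at the end. The bystanders look unmoved in the pictures, but I did not measure them.

Disagreements: the top camera put the green ball 4–5 mm nearer the robot than the side camera did. It also failed to find the cover handle behind the arm. I saw no knocked ball and no slackened grip.

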